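# Turn a circuit card over in its tilted holder and clamp it

## Robot

A 7-joint arm with a two-finger parallel gripper is mounted at the origin on a cart in front of the work surface, level with it; the furniture and walls round the work are solid. World frame = base frame: x ahead of the robot, y to its left, z up, the work surface at z = 0. Lengths are in m, angles in rad, forces in N, time in s.
With the tool pointing down it reaches from about 0.4 to 0.925 m from the base axis. Payload 4.1 kg.
Tool frame: the origin (TCP) lies on the centre line of the jaws, within the pads' length; the fingertips stand 17 mm ahead of it and the grasp point (between the pads) lies 2 mm behind it (arm.finger_overhang is the distance from the TCP to the fingertips, in m); z points along the fingers, y is the direction in which the jaws open and shut (so a half turn about z gives the same grasp; the last joint's range is limited). The gripper opens to 85 mm and grips with 20 to 120 N. Pads are 22 mm wide; open, the fingers measure 114 mm over their backs; the gripper's body (76 mm by 85 mm) begins 54 mm behind the grasp point. The pads swing forward as they close: fully open they stand 13 mm farther back than shut.
Start: joints at [-1.201, 0.398, 0.045, 1.537, -0.019, 1.207, -0.051], TCP at [0.294, 0.58, 0.248] pointing down, gripper open.
Joint ranges: [-2.82, 2.82], [-0.49, 2.23], [-1.37, 1.46], [0, 2.46], [-1.36, 4.5], [0.23, 2], [-2.94, 2.94]. Speed limits (rad/s): [2.57, 2.57, 3.14, 3.14, 3.14, 3.14, 3.14].

## Interface

Orientations are given as a unit quaternion [x, y, z, w].
In Python, from plant import telemetry, grab_frame, workorder, search_frame, outline_of, mark_of, arm gives the robot as it stands. The module is installed in compiled form; this text tells all that it offers.
- The arm moves only by the tool apply_moves, never from a script. Its argument "steps" is a list of rows, each a list of 5 numbers: the closure, from -1 (fully open) to 1 (shut), so that 0 is half open, then the shift along the tool's x, y, z in cm, then the turn about the tool's z in rad. A call has 1 to 5 rows; each row is the pose to reach, as a shift and turn from the pose commanded when the call began, along the tool's axes at that moment; what a row does not reach only later rows make up. A row lasts 1/12 s, in which the tool goes at most 41.7 mm and 7.16 degrees, less where a joint would pass 70% of its speed; a pose out of reach is approached as far as the arm can. A call with a gripper value outside its range is refused whole. The fingers move at their own pace and stop on an object; the grip force is fixed at half the most. Time passes only in rows, so rows that repeat a pose let the fingers close. It gives the time, the measured TCP pose, the force and the opening at its end, in the units of the state.
- telemetry.get_obs(): the state, without advancing time (a new reading comes with each control period).
- grab_frame(name): name is "scene" or "top" or "wrist"; returns a dict with "img" (400x640x3 uint8, red, green, blue), "intrinsics" (3x3 intrinsics, pixels), "R" (3x3) and "t" (3): a world point X has camera coordinates R X + t; the wrist camera has in their place "hand_eye" (4x4, takes a point from camera to tool coordinates, whose origin is the TCP and whose axes are the flange's). Camera axes: x right, y down, z forward; pixel columns grow to the right and rows downward; lengths in m; the calibration is good to about 2 mm. A picture is of the moment at which its call begins: read the wrist's pose just before it. There is no depth.
- workorder.job_done(): hands the job in, once; it reports no verdict.
Trained networks look in the newest picture that a camera, given by its name, has taken for a name from the list of things; names that differ only in an ending like _2 or _b are one class to them, and where a whole thing is asked for, a point or a joint stands for the part that bears it (a point fixed in the world has none). Each returns a list of dicts, best first, with "confidence" (0 to 1); they miss things now and then, are a little off and sometimes report something else, mostly with a low value. They report only what shows in the picture. A call takes as long as a camera call.
- search_frame(query, camera): "rect" ([centre column, centre row, width, height] in pixels, round what is visible of it).
- outline_of(query, camera): "mask" (400x640 bool, what is visible of it) and "rect" ([centre column, centre row, width, height] in pixels, round what is visible of it).
- mark_of(query, camera): "location" ([column, row] in pixels: a listed point, or the origin of a listed thing).
The state is a dict: "time_s": time; "joint_pos": joint angles; "qvel": joint speeds; "effort": joint torques, N m; "tcp_pos": TCP position; "eef_rot": TCP orientation; "contact_force": force on the tool from outside, world axes, zero at the start; "moment": the same for the moment, N m; "width": opening from 0.0 (shut) to 1.0 (fully open).
Only numpy, scipy, OpenCV 4.12 (cv2) and the standard library are available. Lean on these libraries where they do the work, as an engineer would, in place of code of your own. Each camera call takes 0.05 s, during which the arm holds its last target.

## Task

The circuit card leans in the tilted holder with its component side facing out; turn it over so that its solder side faces out, and stand it back in the holder on its contact edge, grip rail up and leaning on the two back rails. Then slide the holder's jaw along until it presses the card firmly against the fixed stop, and let go. Leave the bottle, tape, tweezers and brush beside the holder where they are.

Things in the scene. Friction and masses are not known exactly. Their poses are not given: they have to be found in the camera images.
- holder: Fixed tilted card holder on an aluminium base plate 165 (front to back) x 216 mm, standing on the bench. Origin: on the bench straight below the middle of the card seat's ledge line. At yaw 0 it faces the robot: its -x is the front, +x the back, z up. It stands turned by 30 to 50 degrees, so that it faces the robot's right.
- deck: Reclined seat of the holder, leaning back 35 degrees from vertical. Origin: middle of the seat, on the ledge, 35 mm above the bench, in the plane of the back rails' faces. x along the ledge (to the right, seen from the front), y up the slope, z out to the front. Ledge 20 mm deep, its lip 7 mm high with inner face at z = 15 mm. Back rails at x = -56..-44 and 44..56 mm, up to y = 72 mm.
- stop_face (a point): On the deck's ledge line, in the clamping face of the fixed stop, a dark steel block 40 mm high up the slope: deck frame (-60, 0, 0) mm, facing the deck's +x. The 120 mm card against it has its middle at deck x = 0. Between the back rails there is a gap 88 mm wide and 16 mm deep that takes the card's components.
- card: Loose circuit card, 160 g, 120 long (x) x 110 high (y) mm: dark blue board 4 mm thick with an aluminium grip rail along the top and brass contacts along the bottom edge. Origin: its middle, in the mid-plane, 55 mm above the contact edge. z points out of the component side (heat sink etc., up to 12 mm high, |x| < 34, y -30 to 22 mm), at first out of the holder. The solder side is flat.
- card_rail (a point): Middle of the card's grip rail, 46 mm from the card's origin towards its +y. The rail is 10 mm thick (along card z, centred), 18 mm high and 120 mm long; its top edge is 9 mm above this point. The board below it is free of components for 15 mm.
- jaw (a joint): Sliding jaw on the guide rod, in m: its clamping face is 110 mm + this value from the fixed stop, so it reads 0.010 when shut on the card. It starts open; larger is more open (deck +x; travel 0 to 0.058). It slides stiffly (2.5 N) and stays where left. Its dark steel finger is 12 mm thick along the travel and bears on the card's side edge 9 to 39 mm up the slope.
- jaw_knob (a point): On the axis of the jaw's black knob, 8 mm below its top. The knob stands upright (vertical) on the jaw's carriage in front of the card, 18 mm in diameter, its gripping part 30 mm high (8 mm above to 22 mm below this point). It moves with the jaw.
- solvent_bottle: Blue bottle with a white cap, 58 mm in diameter, 121 mm high, standing; origin at the centre of its underside. A bystander.
- kapton_roll: Roll of amber tape, 76 mm across, 19 mm high, lying flat; origin at the centre of its underside. A bystander.
- tweezers_a: Steel tweezers 118 mm long, lying; origin at the centre of the underside. A bystander.
- brush_a: Black brush 140 mm long, lying; origin at the centre of the underside. A bystander.

How it is judged:
By the outcome, as a careful person would: the job done as asked, in the order asked, and still so for the second after the job is handed in, with the robot touching nothing.
It also fails if it takes over 56 s, if anything falls off the work surface, if the arm or the gripper's body presses on something with over 40 N, if the wrist force passes 120 N, or if a joint passes its speed limit or range.

## Working session

There is one attempt and no reset: what is moved stays moved. The work goes in short steps, Python scripts to look and compute and a tool call to move; the robot and the scene stay as the last step left them, time stands still between calls to the robot, and variables do not carry over. Pictures are saved under pics/ and viewed, and the job is handed in when it is done.

Besides the shell and the picture viewer there is one more tool, called after ">>>" as name(argument=value, ...), one argument or row to a line, values as JSON. apply_moves: Moves the arm, as the interface text tells. Its arguments: {"type":"object","properties":{"steps":{"type":"array"}},"required":["steps"]}

```bash
mkdir -p pics; cat > h.py <<'E'
import numpy as np, cv2
from plant import telemetry, grab_frame, workorder, search_frame, outline_of, mark_of, arm
def save(f,n): cv2.imwrite('pics/'+n+'.png',cv2.cvtColor(f['img'],cv2.COLOR_RGB2BGR))
def st():
    o=telemetry.get_obs(); print({k:np.round(o[k],4).tolist() for k in o}); return o
def tri(obs):
    A=[];b=[]
    for f,px in obs:
        P=f['intrinsics']@np.c_[f['R'],f['t']]
        for i in (0,1):
            r=px[i]*P[2]-P[i]; A.append(r[:3]); b.append(-r[3])
    return np.linalg.lstsq(np.array(A),np.array(b),rcond=None)[0]
def proj(f,X):
    p=f['intrinsics']@(f['R']@np.array(X)+f['t']); return p[:2]/p[2]
E
python3 - <<'E'
from h import *
o=st(); print(arm.finger_overhang,[a for a in dir(arm) if a[0]!='_'])
fs={}
for c in ('scene','top','wrist'):
    f=grab_frame(c); fs[c]=f; save(f,c+'0')
    if c!='wrist': print(c,f['R'].round(3).tolist(),f['t'].round(3).tolist())
    else: print(f['hand_eye'].round(3).tolist())
for q in ['holder','deck','stop_face','card','card_rail','jaw_knob','solvent_bottle','kapton_roll','tweezers_a','brush_a']:
    d={}
    for c in ('scene','top'):
        m=mark_of(q,c)
        if m: d[c]=m[0]; 
    print(q,{c:(np.round(m['location'],1).tolist(),round(m['confidence'],2)) for c,m in d.items()}, tri([(fs[c],d[c]['location']) for c in d]).round(4) if len(d)==2 else '')
E
```

```text
{'time_s': 0.0, 'joint_pos': [-1.201, 0.3992, 0.045, 1.5379, -0.0187, 1.2069, -0.0507], 'qvel': [-0.0004, -0.0003, -0.0001, -0.0001, 0.0009, 0.0008, -0.0013], 'effort': [-0.0009, -47.5119, 1.3645, -25.4222, 0.0116, 0.0095, -0.0], 'tcp_pos': [0.2934, 0.5793, 0.2473], 'eef_rot': [0.2322, 0.9727, -0.001, -0.0001], 'contact_force': [1.1195, -0.4076, -0.0123], 'moment': [-0.0241, 0.0037, 0.065], 'width': 0.9978}
0.017 ['IKError', 'finger_overhang']
scene [[0.636, -0.772, 0.01], [-0.437, -0.371, -0.819], [0.636, 0.516, -0.574]] [-0.341, 0.315, 0.743]
top [[-0.01, -0.998, 0.062], [-0.993, 0.002, -0.121], [0.121, -0.062, -0.991]] [0.006, 0.541, 1.59]
[[0.0, -0.962, -0.274, 0.069], [1.0, 0.0, 0.001, 0.002], [-0.001, -0.274, 0.962, -0.127], [0.0, 0.0, 0.0, 1.0]]
holder {'scene': ([343.8, 232.8], 0.64), 'top': ([347.5, 190.6], 0.69)} [ 0.5784 -0.0811 -0.0155]
deck {'scene': ([340.0, 216.5], 0.84), 'top': ([345.1, 194.9], 0.86)} [ 0.5584 -0.0693  0.0472]
stop_face {'scene': ([316.4, 216.9], 0.59), 'top': ([330.5, 209.1], 0.89)} [ 0.5121 -0.0212  0.0487]
card {'scene': ([342.2, 201.3], 0.95), 'top': ([341.9, 188.2], 0.91)} [ 0.5772 -0.0569  0.0812]
card_rail {'scene': ([343.1, 185.9], 0.96), 'top': ([336.9, 176.3], 0.84)} [ 0.6109 -0.0374  0.1061]
jaw_knob {'scene': ([381.8, 211.8], 0.56)} 
solvent_bottle {'scene': ([430.7, 264.6], 0.72), 'top': ([344.4, 197.4], 0.71)} [ 0.6113 -0.1735 -0.1005]
kapton_roll {'scene': ([258.1, 175.8], 0.62), 'top': ([224.4, 183.4], 0.62)} [ 0.6132  0.3321 -0.0146]
tweezers_a {'scene': ([416.4, 304.1], 0.73), 'top': ([428.0, 222.5], 0.48)} [ 0.4669 -0.3569  0.0006]
brush_a {'scene': ([221.7, 199.9], 0.51), 'top': ([237.6, 226.6], 0.74)} [ 0.4533  0.2932 -0.0067]
```

View pics/scene0.png

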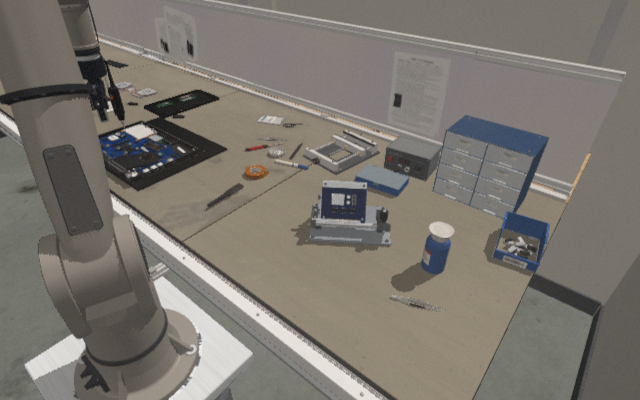

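View pics/top0.png

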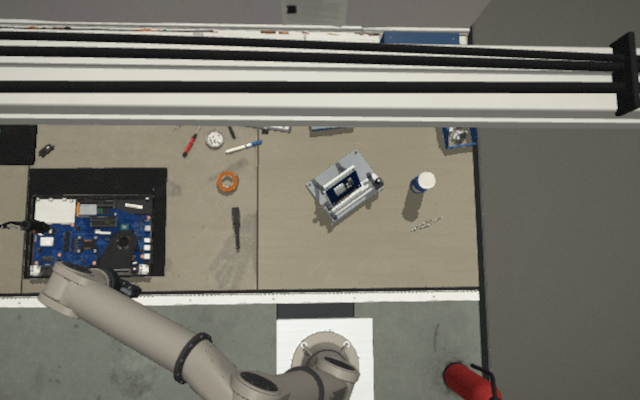

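```bash
python3 - <<'E'
import cv2
a=cv2.imread('pics/scene0.png')[130:330,240:480];cv2.imwrite('pics/sc0z.png',cv2.resize(a,None,fx=3,fy=3,interpolation=2))
a=cv2.imread('pics/top0.png')[120:270,260:460];cv2.imwrite('pics/tp0z.png',cv2.resize(a,None,fx=4,fy=4,interpolation=2))
E
```

```text
(no output)
```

View pics/sc0z.png

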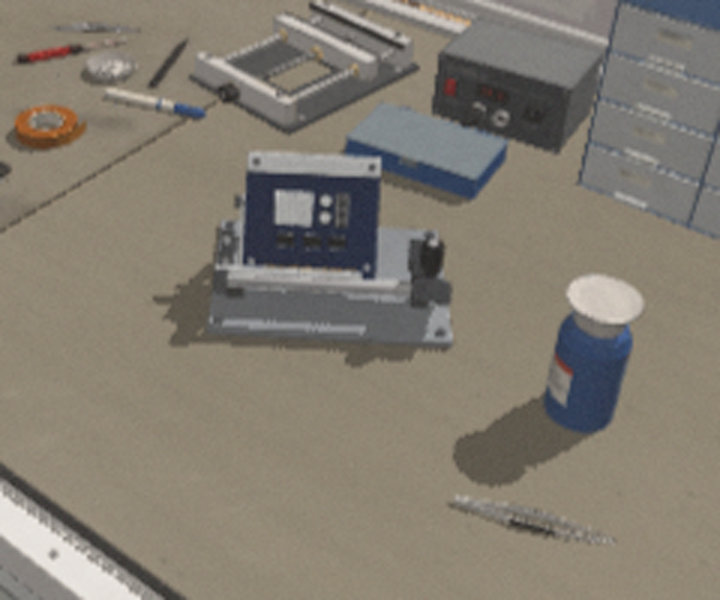

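View pics/tp0z.png

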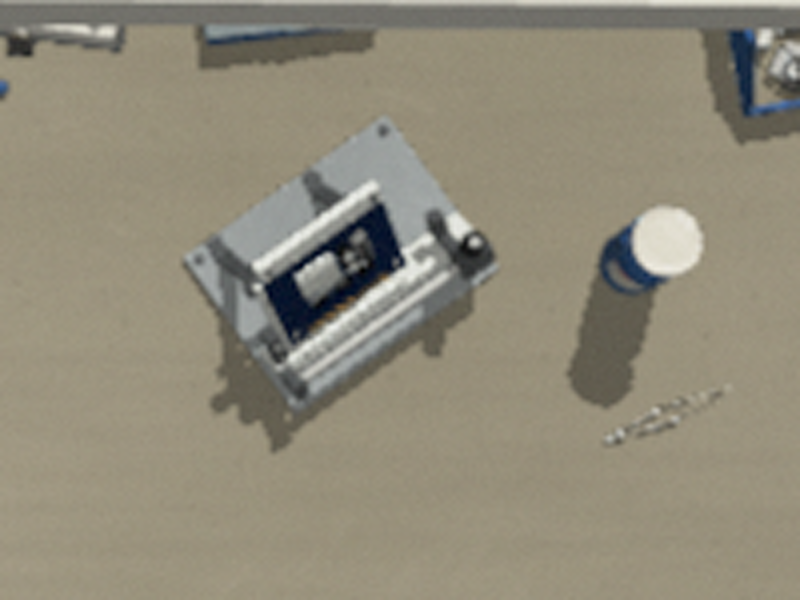

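```bash
cat >> h.py <<'E'
from scipy.optimize import least_squares
T=np.deg2rad(35)
def deck2w(p,pose):
    x,y,z=p; a=pose[2]
    back=np.array([np.cos(a),np.sin(a),0]); right=np.array([np.sin(a),-np.cos(a),0]); up=np.array([0,0,1.])
    return np.array([pose[0],pose[1],.035])+x*right+y*(np.sin(T)*back+np.cos(T)*up)+z*(-np.cos(T)*back+np.sin(T)*up)
def wristcam(o,f):
    from scipy.spatial.transform import Rotation as Ro
    M=np.eye(4);M[:3,:3]=Ro.from_quat(o['eef_rot']).as_matrix();M[:3,3]=o['tcp_pos']
    W=np.linalg.inv(M@f['hand_eye']); g=dict(f);g['R']=W[:3,:3];g['t']=W[:3,3];return g
def fit(items,x0=(.57,-.07,.65)):
    def r(p): return np.concatenate([(proj(f,deck2w(P,p))-px)*w for f,P,px,w in items])
    s=least_squares(r,x0,loss='soft_l1',f_scale=2); return s.x,r(s.x).reshape(-1,2)
def vtip(o,target,ang=None):
    """shift in tool axes cm to world target"""
    from scipy.spatial.transform import Rotation as Ro
    return Ro.from_quat(o['eef_rot']).as_matrix().T@(np.array(target)-o['tcp_pos'])*100
E
python3 - <<'E'
from h import *
fs={c:grab_frame(c) for c in ('scene','top')}
it=[]
for q,P in [('deck',(0,0,0)),('stop_face',(-.06,0,0)),('card',(0,.055,.002)),('card_rail',(0,.101,.002))]:
    for c in fs:
        m=mark_of(q,c)
        if m: it.append((fs[c],P,m[0]['location'],1))
p,r=fit(it); print(p,np.rad2deg(p[2]));print(r.round(1).tolist())
o=telemetry.get_obs()
rw=deck2w((0,.101,.002),p);print('rail',rw, deck2w((0,0,0),p))
print(vtip(o,[rw[0]-.02,rw[1],.33]))
E
```

```text
[ 0.55686946 -0.07201656  0.60939597] 34.91581697323392
[[0.0, 1.8], [1.8, 0.3], [3.5, 0.4], [-1.0, -4.7], [-2.2, -0.7], [-1.2, 1.0], [3.1, 0.1], [-4.0, 1.9]]
rail [ 0.6030293  -0.03979606  0.11888151] [ 0.55686946 -0.07201656  0.035     ]
[-53.81072384 -42.21302506  -8.16909657]
```

>>> apply_moves(
  steps=[
    [-1,-3,-2.4,-1,0],
    [-1,-6,-4.8,-2,0],
    [-1,-9.2,-7.2,-3,0],
    [-1,-12.4,-9.7,-4,0],
    [-1,-15.5,-12,-5,0],
  ],
)

```text
time_s: 2.07
tcp_pos: [0.3784, 0.4007, 0.2989]
eef_rot: [0.232, 0.973, 0.0, 0.0]
contact_force: [0.4, -0.2, 0.7]
width: 0.996
```

>>> apply_moves(
  steps=[
    [-1,-3,-2.4,-1,0],
    [-1,-6.2,-4.9,-1.2,0],
    [-1,-9.4,-7.3,-1.3,0],
    [-1,-12.6,-9.8,-1.4,0],
    [-1,-15.8,-12.2,-1.5,0],
  ],
)

```text
time_s: 2.48
tcp_pos: [0.4641, 0.2206, 0.3138]
eef_rot: [0.232, 0.973, 0.001, 0.0]
contact_force: [1.9, 0.8, -0.6]
width: 0.997
```

>>> apply_moves(
  steps=[
    [-1,-3.2,-2.5,0,0.1],
    [-1,-6.4,-5,0,0.2],
    [-1,-9.6,-7.5,0,0.3],
    [-1,-12.8,-10,0,0.4],
    [-1,-16,-12.5,0,0.49],
  ],
)

```text
time_s: 2.9
tcp_pos: [0.5504, 0.0369, 0.3137]
eef_rot: [0.463, 0.886, 0.001, 0.0]
contact_force: [0.7, 0.6, 0.1]
width: 0.997
```

```bash
python3 - <<'E'
from h import *
o=st()
f=grab_frame('wrist');save(f,'w1')
E
```

```text
{'time_s': 2.9, 'joint_pos': [-0.5447, 0.1921, 0.4694, 1.6932, -0.0909, 1.2768, 0.5511], 'qvel': [0.5911, 0.372, 0.4452, -0.3557, -0.2431, 0.0502, 0.0078], 'effort': [-2.4084, -36.0697, 2.3727, -24.6466, 0.3089, 0.1442, -0.0628], 'tcp_pos': [0.5504, 0.0369, 0.3137], 'eef_rot': [0.4632, 0.8862, 0.0005, 0.0003], 'contact_force': [0.6666, 0.6292, 0.1499], 'moment': [0.0848, -0.0279, 0.0208], 'width': 0.9968}
```

View pics/w1.png

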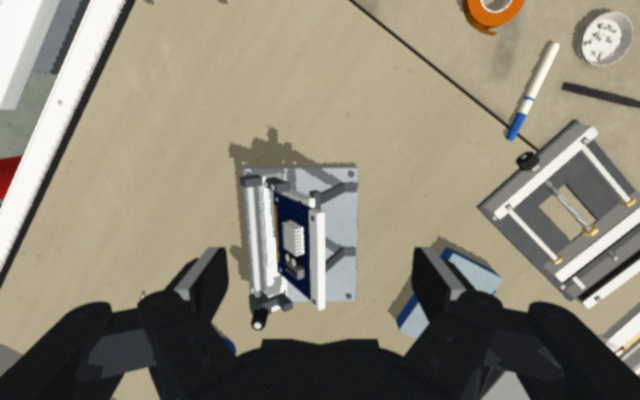

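>>> apply_moves(
  steps=[
    [-1,-1.5,0,0,0],
    [-1,-3,0,0,0],
    [-1,-3,0,0,0],
    [-1,-3,0,0,0],
  ],
)

```text
time_s: 3.28
tcp_pos: [0.567, 0.0141, 0.3132]
eef_rot: [0.462, 0.887, -0.0, -0.0]
contact_force: [0.2, 0.8, -0.0]
width: 1.0
```

```bash
python3 - <<'E'
from h import *
o=st()
f=grab_frame('wrist');save(f,'w2');g=wristcam(o,f)
it=[]
for q,P in [('holder',(0,0,0)),('deck',(0,0,0)),('stop_face',(-.06,0,0)),('card',(0,.055,.002)),('card_rail',(0,.101,.002)),('jaw_knob',0),('jaw',0)]:
    m=mark_of(q,'wrist')
    if m:
        print(q,np.round(m[0]['location'],1),round(m[0]['confidence'],2))
        if P and q!='holder': it.append((g,P,m[0]['location'],1))
p,r=fit(it); print(p,np.rad2deg(p[2]));print(r.round(1).tolist())
img=f['img'].copy()
for x in (-.06,0,.06):
  for y in (0,.101): cv2.circle(img,tuple(np.round(proj(g,deck2w((x,y,.002 if y else 0),p))).astype(int)),2,(255,0,0),-1)
for y,z in ((0,.015),(.072,0)):
  for x in (-.056,-.044,.044,.056): cv2.circle(img,tuple(np.round(proj(g,deck2w((x,y,z),p))).astype(int)),2,(0,255,0),-1)
a=img[100:340,140:460];cv2.imwrite('pics/w2z.png',cv2.cvtColor(cv2.resize(a,None,fx=2.5,fy=2.5,interpolation=2),4))
E
```

```text
{'time_s': 3.2833, 'joint_pos': [-0.5016, 0.2267, 0.4842, 1.6582, -0.1094, 1.2841, 0.6139], 'qvel': [-0.0219, -0.0106, -0.0255, 0.0112, -0.0101, 0.0011, -0.0016], 'effort': [1.0114, -34.5244, 4.0422, -26.1625, 0.1402, -0.0533, 0.0291], 'tcp_pos': [0.567, 0.0141, 0.3132], 'eef_rot': [0.4617, 0.887, -0.0001, -0.0002], 'contact_force': [0.2263, 0.761, -0.0492], 'moment': [-0.0387, -0.0138, -0.0338], 'width': 1.0002}
holder [278.5 197. ] 0.72
deck [276.8 205.4] 0.97
stop_face [270.4 164.1] 0.57
card [295.6 224.3] 0.71
card_rail [317.4 235.2] 0.68
jaw_knob [257.2 299.5] 0.94Traceback (most recent call last):
  File "<stdin>", line 6, in <module>
ValueError: it knows: brush, card, card_rail, deck, holder, jaw_knob, kapton_roll, solvent_bottle, stop_face, tweezers
```

```bash
cat >> h.py <<'E'
def fitall(items,x0=(.57,-.07,.65,0)):
    def r(p): return np.concatenate([(proj(f,deck2w((P[0]+(p[3] if c else 0),P[1],P[2]),p))-px) for f,P,px,c in items])
    s=least_squares(r,x0,loss='soft_l1',f_scale=2); return s.x,r(s.x).reshape(-1,2)
def look(n):
    o=telemetry.get_obs(); f=grab_frame('wrist');g=wristcam(o,f); it=[]
    for q,P,c in [('deck',(0,0,0),0),('stop_face',(-.06,0,0),0),('card',(0,.055,.002),1),('card_rail',(0,.101,.002),1)]:
        m=mark_of(q,'wrist')
        if m: it.append((g,P,m[0]['location'],c)); print(q,round(m[0]['confidence'],2))
    p,r=fitall(it); print(p,np.rad2deg(p[2]));print(r.round(1).tolist())
    img=f['img'].copy()
    for x in (-.06,0,.06):
      for y in (0,.101): cv2.circle(img,tuple(np.round(proj(g,deck2w((x+(p[3] if y else 0),y,.002 if y else 0),p))).astype(int)),2,(255,0,0),-1)
    for y,z in ((0,.015),(.072,0)):
      for x in (-.056,-.044,.044,.056): cv2.circle(img,tuple(np.round(proj(g,deck2w((x,y,z),p))).astype(int)),2,(0,255,0),-1)
    a=img[100:340,140:460];cv2.imwrite('pics/%s.png'%n,cv2.cvtColor(cv2.resize(a,None,fx=2.5,fy=2.5,interpolation=2),4))
    return p,o,g
E
python3 - <<'E'
from h import *
look('w2z')
E
```

```text
deck 0.74
stop_face 0.91
card 0.8
card_rail 0.93
[ 0.58429385 -0.09959264  0.84046679 -0.0239456 ] 48.15519972173359
[[-36.6, -3.1], [0.3, 31.2], [0.4, 1.3], [1.2, -1.8]]
```

View pics/w2z.png

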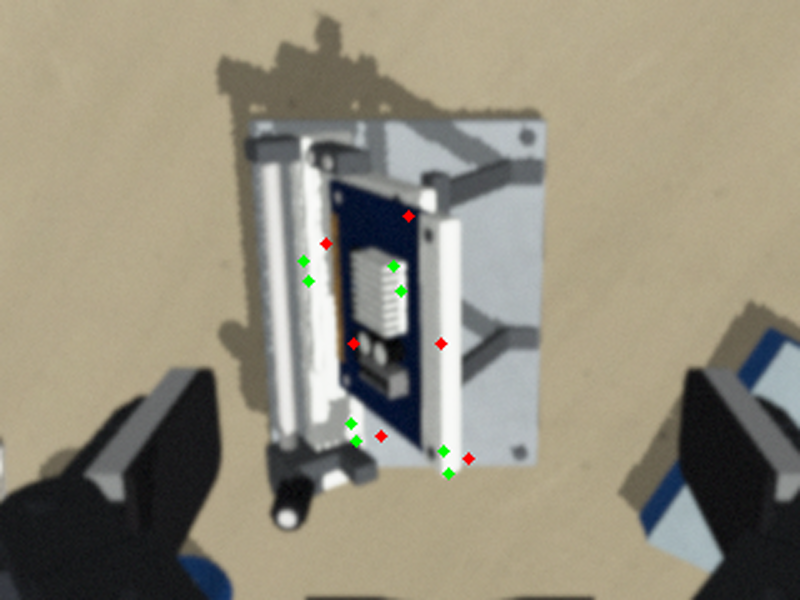

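```bash
sed -i "s/,loss='soft_l1',f_scale=2//" h.py
python3 - <<'E'
from h import *
p,o,g=look('w3z')
print(deck2w((p[3],.101,.002),p))
E
```

```text
deck 0.73
stop_face 0.85
card 0.77
card_rail 0.6
[ 0.5532402  -0.06910736  0.59604663  0.0063075 ] 34.15095614665544
[[0.8, 1.0], [1.0, -1.0], [0.1, 2.5], [-1.5, -2.3]]
[ 0.60336692 -0.04272576  0.11888151]
```

View pics/w3z.png

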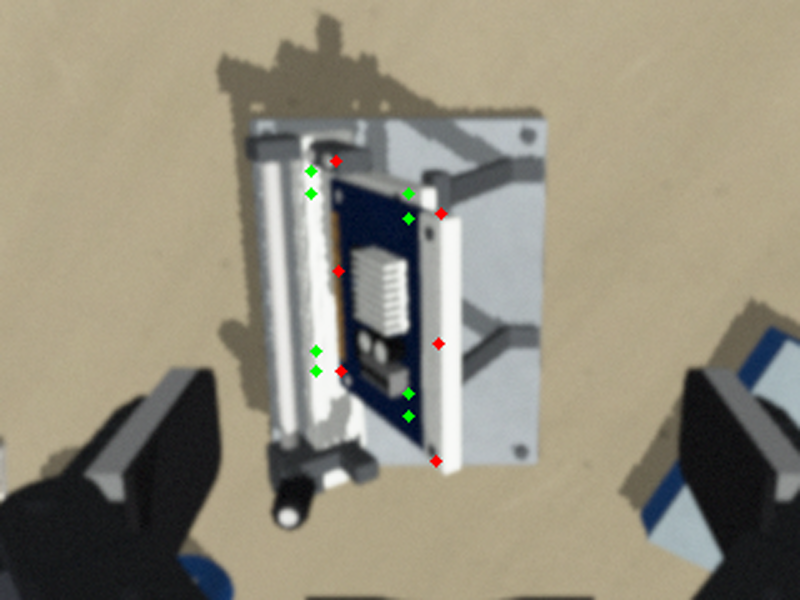

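```bash
cat >> h.py <<'E'
def go(p,dx,back,z):
    o=telemetry.get_obs(); a=p[2]
    t=np.array([p[0]+dx*np.sin(a)+back*np.cos(a),p[1]-dx*np.cos(a)+back*np.sin(a),z])
    R=o['eef_rot']; yaw=np.rad2deg(np.arctan2(R[1]**2-R[0]**2,2*R[0]*R[1]))
    print('shift cm',vtip(o,t).round(2),'tool y ang',yaw.round(2),'holder',np.rad2deg(a).round(2))
E
python3 - <<'E'
from h import *
go([.5535,-.0695,.60],.0075,.032,.2)
E
```

```text
shift cm [-6.86 -2.73 11.33] tool y ang 35.07 holder 34.38
```

>>> apply_moves(
  steps=[
    [-1,-2,-0.8,3,0],
    [-1,-4,-1.6,6,0],
    [-1,-6,-2.4,9,0],
    [-1,-6.9,-2.7,11.3,0],
    [-1,-6.9,-2.7,11.3,0],
  ],
)

```text
time_s: 4.55
tcp_pos: [0.5813, -0.0607, 0.1954]
eef_rot: [0.463, 0.886, -0.003, -0.004]
contact_force: [-1.7, 0.4, 0.3]
width: 0.999
```

```bash
sed -i 's/img\[100:340,140:460\]/img[100:400,120:440]/' h.py; python3 - <<'E'
from h import *
st()
p,o,g=look('w4z')
go(p,p[3],.032,.117)
E
```

```text
{'time_s': 4.55, 'joint_pos': [-0.3598, 0.3679, 0.4962, 1.7634, -0.1932, 1.0684, 0.8107], 'qvel': [-0.0385, -0.0538, -0.0232, -0.0619, -0.0036, 0.0709, -0.0427], 'effort': [0.3846, -40.4579, 5.5234, -24.8317, -0.0759, -0.5452, 0.2217], 'tcp_pos': [0.5813, -0.0607, 0.1954], 'eef_rot': [0.4633, 0.8862, -0.0031, -0.0036], 'contact_force': [-1.7489, 0.3696, 0.3233], 'moment': [0.0149, 0.0239, -0.0475], 'width': 0.9987}
deck 0.86
stop_face 0.92
card 0.9
[ 0.55113746 -0.07013591  0.59828427  0.00862135] 34.27916386352309
[[-0.1, -0.1], [0.0, 0.1], [0.1, 0.0]]
shift cm [-0.01 -0.48  8.52] tool y ang 35.18 holder 34.28
```

View pics/w4z.png

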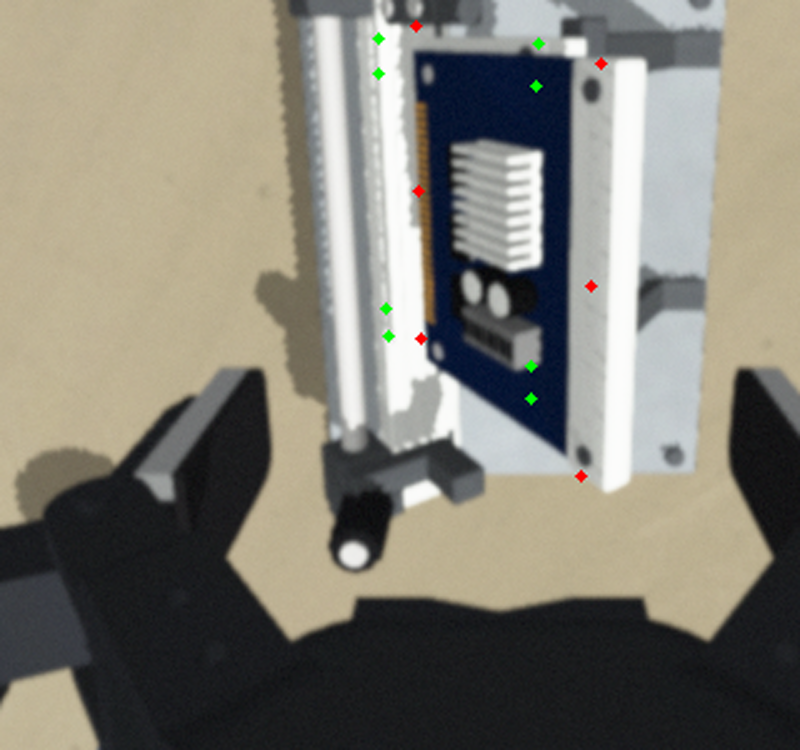

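```bash
python3 - <<'E'
from h import *
o=telemetry.get_obs(); f=grab_frame('wrist'); g=wristcam(o,f)
c=lambda u,v:(np.array([u,v])/2.5+[120,100])
it=[(g,(-.06,.092,.007),c(572,62),1),(g,(.06,.092,.007),c(569,458),1),(g,(-.06,.110,.007),c(613,62),1),(g,(.06,.110,.007),c(605,488),1),(g,(.06,.110,-.003),c(630,484),1),(g,(-.06,.110,-.003),c(646,60),1),(g,(-.06,0,.004),c(415,50),1),(g,(.06,0,.004),c(427,360),1)]
p,r=fitall(it);print(p,np.rad2deg(p[2]),r.round(1).tolist())
go(p,p[3],.032,.117)
for q in ('jaw_knob','stop_face'):
  m=mark_of(q,'wrist');print(q,m[0]['location'],m[0]['confidence'])
E
```

```text
[ 1.04633413 -0.73172057  0.62858784 -0.81551425] 36.01543024552528 [[-0.5, 0.8], [-1.1, -0.4], [1.6, 1.8], [0.3, -1.8], [0.1, -4.7], [-0.2, 1.9], [-0.6, 1.9], [-0.2, -1.3]]
shift cm [-0.12  0.71  8.52] tool y ang 35.18 holder 36.02
jaw_knob [253.8, 308.8] 0.88
stop_face [280.6, 110.6] 0.71
```

>>> apply_moves(
  steps=[
    [-1,-0.1,0.5,2,0.01],
    [-1,-0.1,0.5,4,0.01],
    [-1,-0.1,0.5,5,0.01],
    [-1,-0.1,0.5,5,0.01],
    [-1,-0.1,0.5,5,0.01],
  ],
)

```text
time_s: 5.37
tcp_pos: [0.5893, -0.0555, 0.1505]
eef_rot: [0.466, 0.885, -0.0, -0.0]
contact_force: [0.4, -0.3, -0.0]
width: 0.997
```

```bash
python3 - <<'E'
from h import *
o=st();f=grab_frame('wrist');save(f,'w5');f=grab_frame('scene');save(f,'s5');a=f['img'][110:310,220:480];cv2.imwrite('pics/s5z.png',cv2.cvtColor(cv2.resize(a,None,fx=3,fy=3,interpolation=2),4))
print(go([1.04633413,-0.73172057,0.62858784],-.8155,.032,.117))
E
```

```text
{'time_s': 5.3667, 'joint_pos': [-0.347, 0.4251, 0.4766, 1.7954, -0.2304, 0.9765, 0.8256], 'qvel': [0.0004, -0.017, 0.0103, -0.0217, -0.0001, -0.002, 0.0004], 'effort': [-0.1459, -40.5649, 5.5635, -21.266, -0.0093, 0.0368, 0.005], 'tcp_pos': [0.5893, -0.0555, 0.1505], 'eef_rot': [0.4655, 0.885, -0.0, -0.0001], 'contact_force': [0.4199, -0.2986, -0.0106], 'moment': [0.0079, -0.0483, 0.0367], 'width': 0.9966}
shift cm [0.07 0.35 3.46] tool y ang 34.49 holder 36.02
None
```

View pics/w5.png

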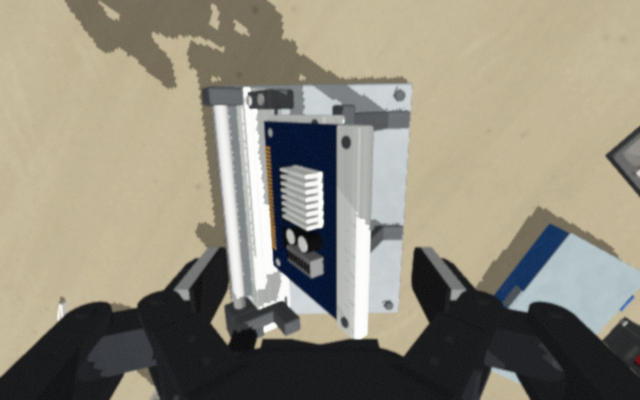

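View pics/s5z.png

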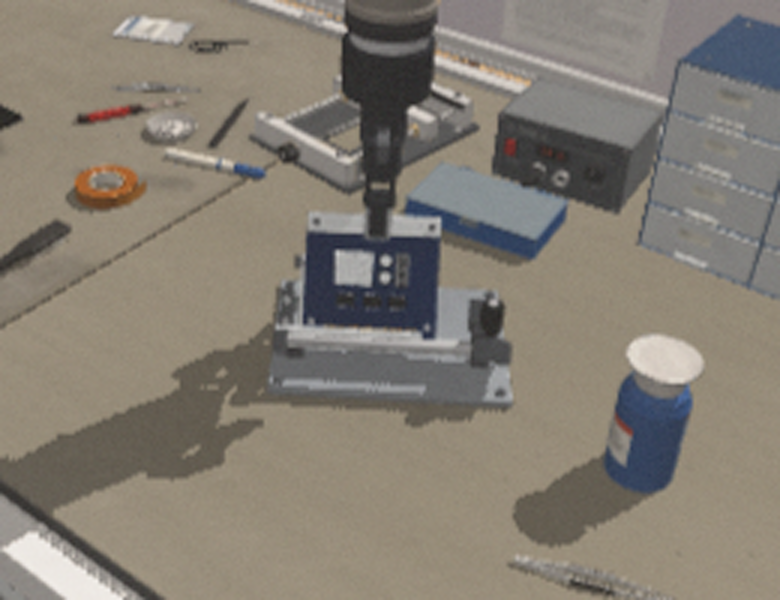

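>>> apply_moves(
  steps=[
    [-1,0,0.2,1.5,-0.02],
    [-1,0,0.2,3,-0.02],
    [-1,0,0.2,3.4,-0.02],
    [-1,0,0.2,3.4,-0.02],
  ],
)

```text
time_s: 5.8
tcp_pos: [0.5906, -0.0545, 0.1161]
eef_rot: [0.457, 0.89, -0.0, -0.0]
contact_force: [0.2, -0.3, 0.1]
width: 0.999
```

```bash
python3 - <<'E'
from h import *
o=st();f=grab_frame('wrist');save(f,'w6')
print(go([1.04633413,-0.73172057,0.62858784],-.8155,.032,.117))
E
```

```text
{'time_s': 5.8, 'joint_pos': [-0.3296, 0.4683, 0.4552, 1.8194, -0.2535, 0.9126, 0.8616], 'qvel': [-0.003, -0.0174, 0.0111, -0.0196, 0.0069, 0.0085, -0.0009], 'effort': [0.0756, -42.6948, 6.1119, -20.8063, -0.0162, -0.0902, 0.0225], 'tcp_pos': [0.5906, -0.0545, 0.1161], 'eef_rot': [0.4568, 0.8896, -0.0002, -0.0005], 'contact_force': [0.2022, -0.3315, 0.124], 'moment': [-0.0119, 0.0415, 0.0304], 'width': 0.999}
shift cm [ 0.02  0.2  -0.01] tool y ang 35.63 holder 36.02
None
```

View pics/w6.png

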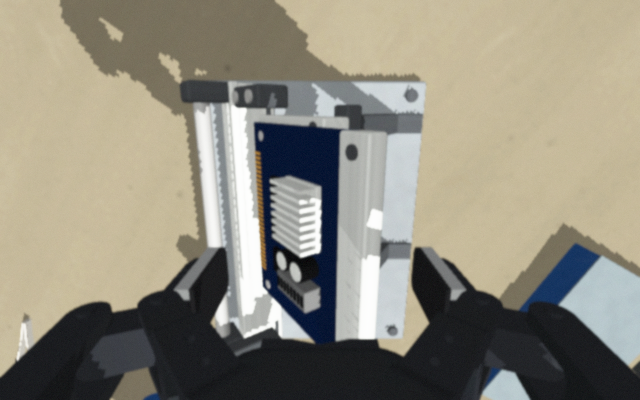

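>>> apply_moves(
  steps=[
    [-0.6,0,-0.6,-0.2,0],
    [-0.4,0,-1.1,-0.5,0],
    [-0.2,0,-1.6,-0.8,0],
    [0.0,0,-2.0,-1.2,0],
    [0.0,0,-2.0,-1.2,0],
  ],
)

```text
time_s: 6.27
tcp_pos: [0.5744, -0.0674, 0.1298]
eef_rot: [0.458, 0.889, 0.0, 0.001]
contact_force: [0.2, 0.3, 0.1]
width: 0.5
```

```bash
python3 - <<'E'
from h import *
o=st();f=grab_frame('wrist');save(f,'w7')
f=grab_frame('scene');a=f['img'][110:310,220:480];cv2.imwrite('pics/s7z.png',cv2.cvtColor(cv2.resize(a,None,fx=3,fy=3,interpolation=2),4))
print(go([1.04633413,-0.73172057,0.62858784],-.8155,.0,.139))
E
```

```text
{'time_s': 6.2667, 'joint_pos': [-0.3248, 0.4263, 0.4695, 1.8469, -0.2372, 0.922, 0.8731], 'qvel': [-0.0011, 0.0167, -0.0146, -0.0064, -0.0136, -0.0166, -0.0015], 'effort': [-0.3175, -40.4859, 5.4819, -20.7597, 0.0935, 0.1389, 0.0098], 'tcp_pos': [0.5744, -0.0674, 0.1298], 'eef_rot': [0.4575, 0.8892, 0.0004, 0.0007], 'contact_force': [0.1805, 0.2866, 0.1001], 'moment': [0.0664, -0.1685, -0.0342], 'width': 0.5003}
shift cm [ 0.01 -0.99 -1.01] tool y ang 35.61 holder 36.02
None
```

View pics/w7.png

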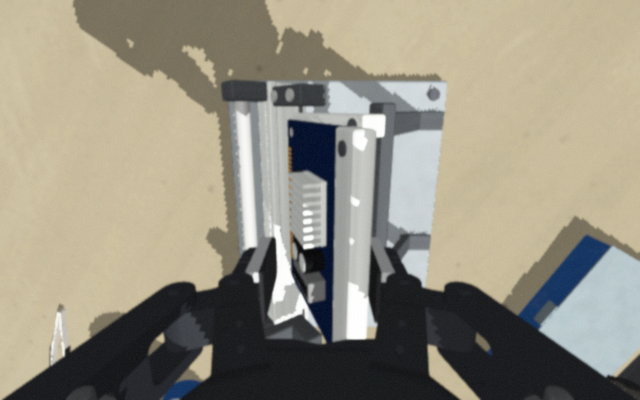

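View pics/s7z.png

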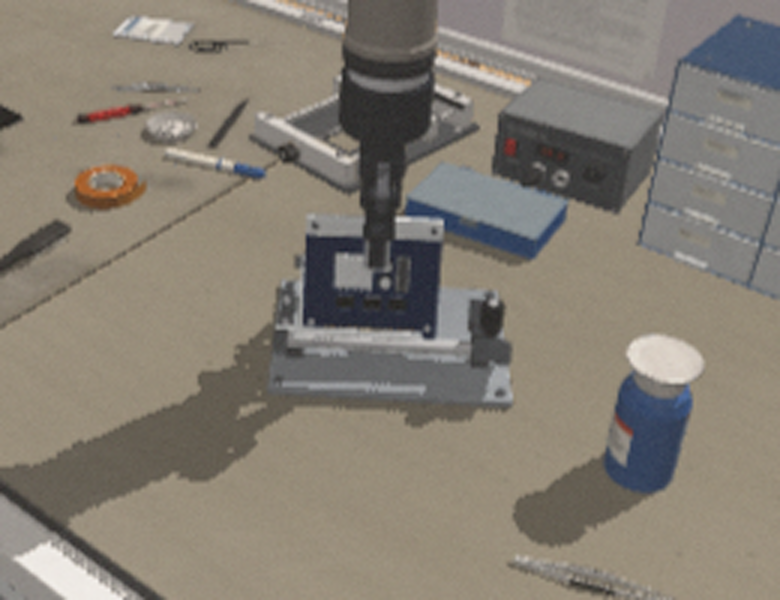

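>>> apply_moves(
  steps=[
    [0.2,0,-0.4,-0.4,0],
    [0.4,0,-0.8,-0.8,0],
    [0.5,0,-1.0,-1.0,0],
    [0.6,0,-1.0,-1.0,0],
    [0.6,0,-1.0,-1.0,0],
  ],
)

```text
time_s: 6.78
tcp_pos: [0.5665, -0.0722, 0.1385]
eef_rot: [0.457, 0.89, 0.0, 0.0]
contact_force: [0.4, 0.2, -0.5]
width: 0.195
```

```bash
python3 - <<'E'
from h import *
o=st();f=grab_frame('wrist');save(f,'w8')
E
```

```text
{'time_s': 6.7833, 'joint_pos': [-0.3248, 0.4041, 0.4764, 1.8562, -0.2264, 0.9343, 0.876], 'qvel': [-0.0032, 0.0067, -0.0063, -0.0016, -0.0026, -0.0018, -0.0007], 'effort': [0.1946, -40.0502, 5.7032, -21.1886, 0.0575, 0.0703, 0.0026], 'tcp_pos': [0.5665, -0.0722, 0.1385], 'eef_rot': [0.4569, 0.8895, 0.0001, 0.0001], 'contact_force': [0.399, 0.185, -0.4617], 'moment': [0.0469, -0.022, 0.0143], 'width': 0.1949}
```

View pics/w8.png

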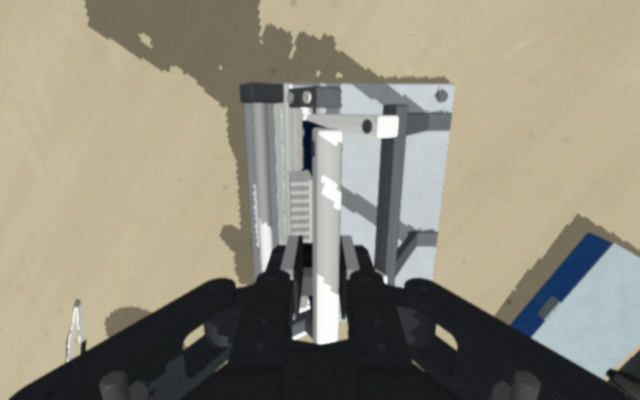

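Opening is 17 mm and the rail is upright between the pads. Closing fully.

>>> apply_moves(
  steps=[
    [1,0,0,0,0],
    [1,0,0,0,0],
    [1,0,0,0,0],
    [1,0,0,0,0],
  ],
)

```text
time_s: 7.17
tcp_pos: [0.5648, -0.0733, 0.1384]
eef_rot: [0.457, 0.889, -0.001, -0.002]
contact_force: [-4.0, -1.5, 6.5]
width: 0.108
```

```bash
python3 - <<'E'
from h import *
o=st();f=grab_frame('wrist');save(f,'w9')
f=grab_frame('scene');a=f['img'][110:310,220:480];cv2.imwrite('pics/s9z.png',cv2.cvtColor(cv2.resize(a,None,fx=3,fy=3,interpolation=2),4))
E
```

```text
{'time_s': 7.1667, 'joint_pos': [-0.3245, 0.4041, 0.4777, 1.8566, -0.224, 0.9383, 0.8759], 'qvel': [0.0001, -0.0019, -0.002, 0.0008, 0.0001, -0.0011, -0.0007], 'effort': [-1.1743, -37.5543, 3.8427, -21.8886, -0.9103, -1.4898, 0.0409], 'tcp_pos': [0.5648, -0.0733, 0.1384], 'eef_rot': [0.4571, 0.8894, -0.0015, -0.0016], 'contact_force': [-4.0413, -1.5496, 6.5094], 'moment': [-0.6378, 1.2664, -0.0335], 'width': 0.1078}
```

View pics/w9.png

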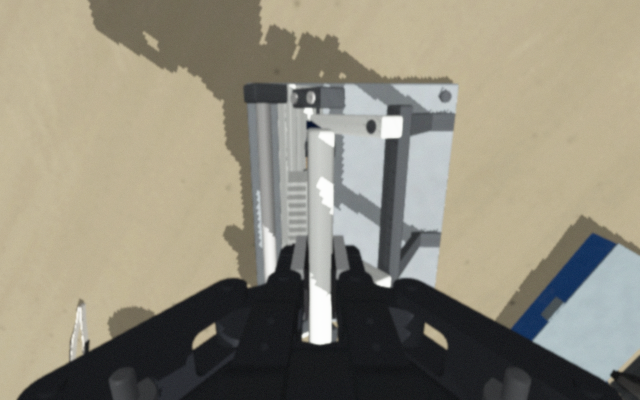

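View pics/s9z.png

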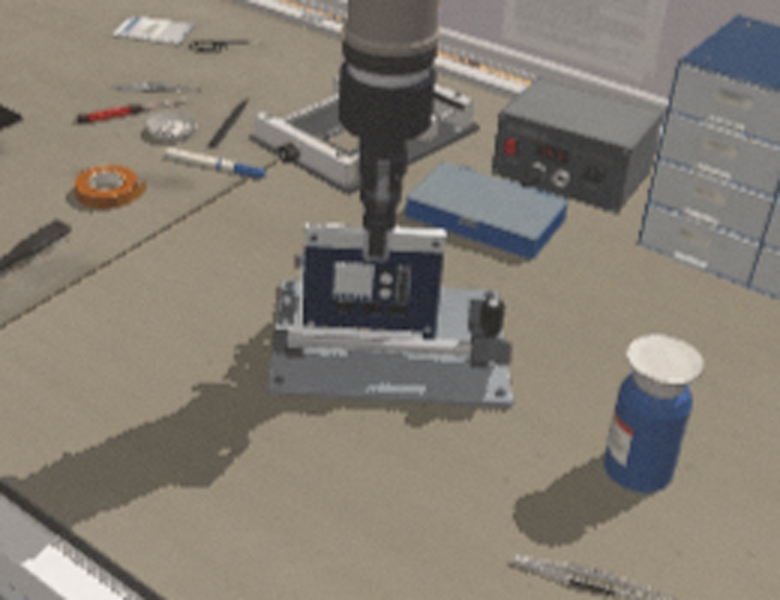

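>>> apply_moves(
  steps=[
    [1,0,0,-1,0],
    [1,0,0,-3,0],
    [1,0,0,-6,0],
    [1,0,0,-9,0],
    [1,0,0,-9.5,0],
  ],
)

```text
time_s: 7.68
tcp_pos: [0.5699, -0.0722, 0.2388]
eef_rot: [0.457, 0.89, 0.002, 0.004]
contact_force: [0.9, 0.4, -0.9]
width: 0.103
```

```bash
python3 - <<'E'
from h import *
o=st();f=grab_frame('wrist');save(f,'w10')
f=grab_frame('scene');a=f['img'][110:310,220:480];cv2.imwrite('pics/s10z.png',cv2.cvtColor(cv2.resize(a,None,fx=3,fy=3,interpolation=2),4))
E
```

```text
{'time_s': 7.6833, 'joint_pos': [-0.3627, 0.2958, 0.5122, 1.7519, -0.1609, 1.1252, 0.8213], 'qvel': [-0.0107, -0.0195, 0.0035, -0.0174, 0.0207, 0.0598, -0.0129], 'effort': [-0.8222, -34.9958, 3.5779, -22.6002, -0.0273, 0.6008, -0.0555], 'tcp_pos': [0.5699, -0.0722, 0.2388], 'eef_rot': [0.4567, 0.8896, 0.0025, 0.0044], 'contact_force': [0.869, 0.3517, -0.8965], 'moment': [-0.0118, -0.0959, -0.0267], 'width': 0.1026}
```

View pics/w10.png

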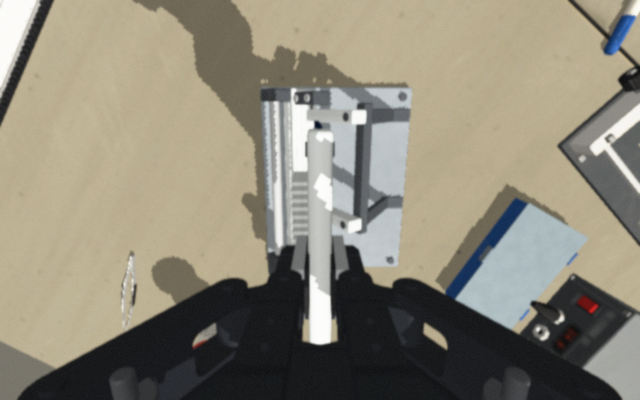

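View pics/s10z.png

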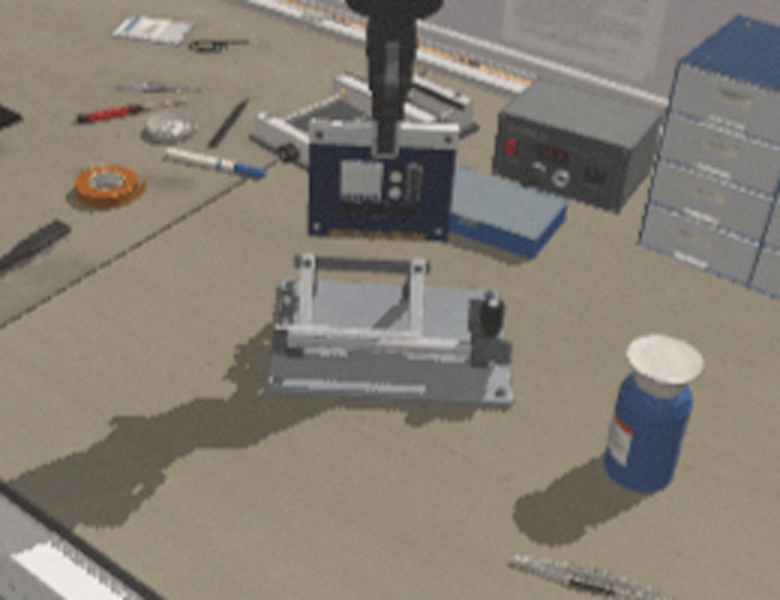

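>>> apply_moves(
  steps=[
    [1,0,0,0,-0.12],
    [1,0,0,0,-0.24],
    [1,0,0,0,-0.36],
    [1,0,0,0,-0.48],
    [1,0,0,0,-0.6],
  ],
)

```text
time_s: 8.2
tcp_pos: [0.5653, -0.0714, 0.231]
eef_rot: [0.17, 0.985, -0.0, -0.002]
contact_force: [-0.1, 0.4, -2.2]
width: 0.104
```

>>> apply_moves(
  steps=[
    [1,0,0,0,-0.12],
    [1,0,0,0,-0.24],
    [1,0,0,0,-0.36],
    [1,0,0,0,-0.48],
    [1,0,0,0,-0.6],
  ],
)

```text
time_s: 8.62
tcp_pos: [0.5653, -0.0714, 0.231]
eef_rot: [-0.128, 0.992, 0.001, -0.002]
contact_force: [-0.2, 0.3, -1.3]
width: 0.102
```

>>> apply_moves(
  steps=[
    [1,0,0,0,-0.12],
    [1,0,0,0,-0.24],
    [1,0,0,0,-0.36],
    [1,0,0,0,-0.48],
    [1,0,0,0,-0.6],
  ],
)

```text
time_s: 9.03
tcp_pos: [0.5653, -0.0714, 0.2309]
eef_rot: [-0.416, 0.909, 0.001, -0.002]
contact_force: [1.0, -0.1, -2.2]
width: 0.104
```

>>> apply_moves(
  steps=[
    [1,0,0,0,-0.12],
    [1,0,0,0,-0.24],
    [1,0,0,0,-0.36],
    [1,0,0,0,-0.48],
    [1,0,0,0,-0.6],
  ],
)

```text
time_s: 9.45
tcp_pos: [0.5649, -0.0705, 0.2281]
eef_rot: [-0.632, 0.775, 0.003, -0.004]
contact_force: [-0.2, 0.3, -3.6]
width: 0.1
```

>>> apply_moves(
  steps=[
    [1,0,0,0,-0.12],
    [1,0,0,0,-0.24],
    [1,0,0,0,-0.36],
    [1,0,0,0,-0.48],
    [1,0,0,0,-0.6],
  ],
)

```text
time_s: 9.87
tcp_pos: [0.5633, -0.0701, 0.2249]
eef_rot: [0.755, -0.656, -0.011, 0.013]
contact_force: [0.5, 2.2, -6.4]
width: 0.101
```

>>> apply_moves(
  steps=[
    [1,0,0,0,-0.12],
    [1,0,0,0,-0.14],
    [1,0,0,0,-0.14],
    [1,0,0,0,-0.14],
  ],
)

```text
time_s: 10.2
tcp_pos: [0.5636, -0.0706, 0.2237]
eef_rot: [0.797, -0.604, -0.013, 0.012]
contact_force: [-0.3, 0.2, -2.5]
width: 0.101
```

```bash
python3 - <<'E'
from h import *
o=st();f=grab_frame('wrist');save(f,'w11');g=wristcam(o,f)
for q in ('deck','stop_face','holder','jaw_knob','card_rail'):
  m=mark_of(q,'wrist')
  if m: print(q,np.round(m[0]['location']),m[0]['confidence'])
f=grab_frame('scene');a=f['img'][110:310,220:480];cv2.imwrite('pics/s11z.png',cv2.cvtColor(cv2.resize(a,None,fx=3,fy=3,interpolation=2),4))
f2=grab_frame('top');a=f2['img'][120:270,260:460];cv2.imwrite('pics/t11z.png',cv2.cvtColor(cv2.resize(a,None,fx=4,fy=4,interpolation=2),4))
for c in('scene','top'):
  for q in ('deck','stop_face','holder','jaw_knob','card_rail'):
    m=mark_of(q,c)
    if m: print(c,q,np.round(m[0]['location'],1),m[0]['confidence'])
E
```

```text
{'time_s': 10.2, 'joint_pos': [0.9887, 0.6298, -1.3507, 1.7179, 0.62, 1.3548, 2.9286], 'qvel': [-0.0362, -0.0527, 0.0346, -0.0061, -0.0068, -0.004, -0.0025], 'effort': [0.9644, -37.2408, -15.8627, -21.963, 0.0319, 0.186, 0.0029], 'tcp_pos': [0.5636, -0.0706, 0.2237], 'eef_rot': [0.7971, -0.6035, -0.0133, 0.0116], 'contact_force': [-0.3379, 0.2054, -2.5319], 'moment': [0.0185, -0.0253, 0.0141], 'width': 0.1014}
deck [326. 184.] 0.79
stop_face [342. 231.] 0.57
holder [320. 173.] 0.84
jaw_knob [306.  53.] 0.57
card_rail [321. 266.] 0.75
scene deck [342.7 220.3] 0.72
scene stop_face [317.  216.6] 0.85
scene holder [341.8 235.6] 0.91
scene card_rail [345.7 159.7] 0.86
top deck [346.3 194.5] 0.92
top stop_face [328.6 207.9] 0.65
top holder [343.7 195.7] 0.73
top card_rail [350.3 182.9] 0.5
```

View pics/w11.png

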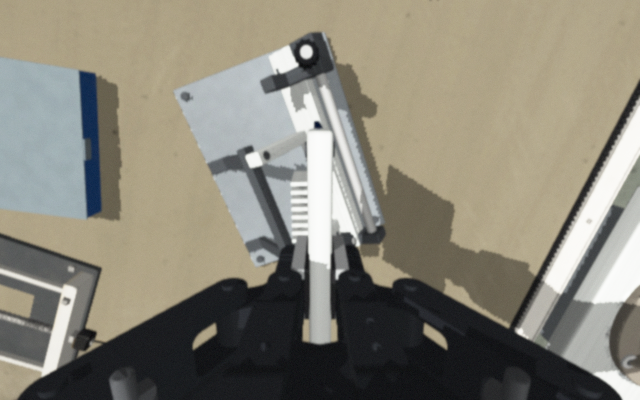

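View pics/s11z.png

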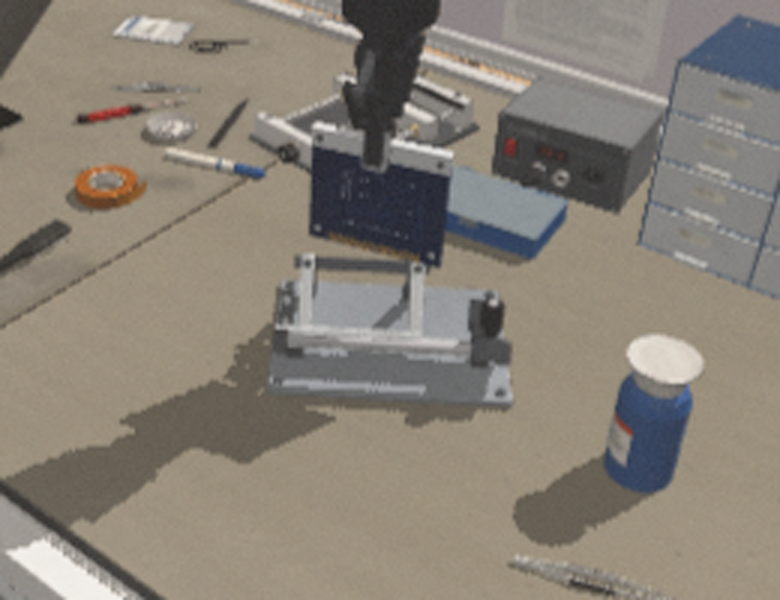

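View pics/t11z.png

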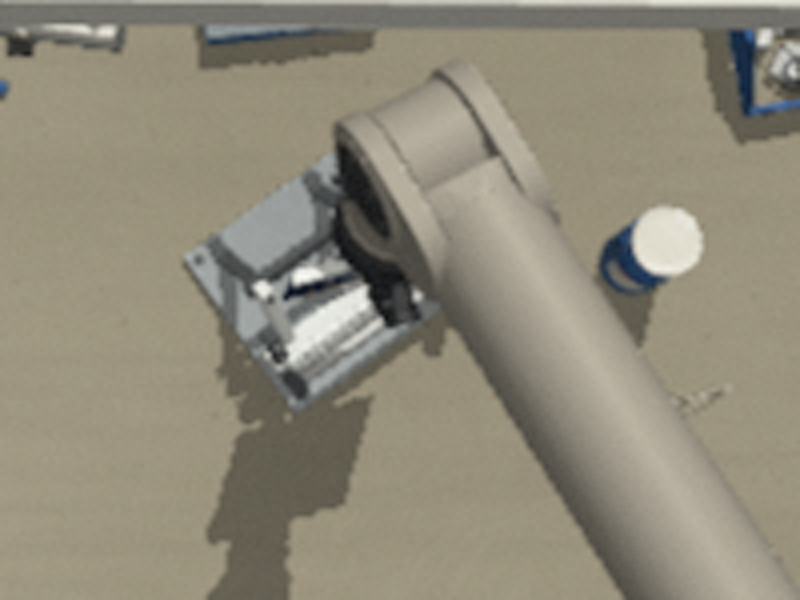

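>>> apply_moves(
  steps=[
    [1,0,0,0,0.12],
    [1,0,0,0,0.24],
    [1,0,0,0,0.36],
    [1,0,0,0,0.48],
    [1,0,0,0,0.6],
  ],
)

```text
time_s: 11.52
tcp_pos: [0.5645, -0.0703, 0.2257]
eef_rot: [-0.581, 0.814, 0.007, -0.014]
contact_force: [0.3, 0.2, -2.2]
width: 0.104
```

>>> apply_moves(
  steps=[
    [1,0,0,0,0.12],
    [1,0,0,0,0.24],
    [1,0,0,0,0.36],
    [1,0,0,0,0.48],
    [1,0,0,0,0.6],
  ],
)

```text
time_s: 11.93
tcp_pos: [0.5645, -0.0702, 0.2256]
eef_rot: [-0.315, 0.949, 0.003, -0.016]
contact_force: [0.4, 0.3, -2.3]
width: 0.103
```

```bash
python3 - <<'E'
from h import *
o=st()
go([.5535,-.0695,.62],.0075,.0,.2)
E
```

```text
{'time_s': 11.9333, 'joint_pos': [0.8542, 0.4698, -1.0749, 1.7186, 0.4322, 1.2512, 1.8824], 'qvel': [-0.192, -0.1465, 0.3319, 0.0044, -0.1991, -0.0926, -1.2584], 'effort': [1.1161, -37.4028, -11.2038, -23.884, 0.1585, 0.2315, 1.0482], 'tcp_pos': [0.5645, -0.0702, 0.2256], 'eef_rot': [-0.3149, 0.949, 0.0026, -0.016], 'contact_force': [0.4128, 0.2714, -2.2982], 'moment': [0.0286, -0.0078, 0.0089], 'width': 0.1033}
shift cm [ 0.78 -0.07  2.59] tool y ang 126.72 holder 35.52
```

>>> apply_moves(
  steps=[
    [1,0,0,0,0.12],
    [1,0,0,0,0.24],
    [1,0,0,0,0.36],
    [1,0,0,0,0.48],
    [1,0,0,0,0.6],
  ],
)

```text
time_s: 12.35
tcp_pos: [0.5645, -0.0701, 0.2256]
eef_rot: [-0.021, 1.0, -0.002, -0.016]
contact_force: [0.3, 0.8, -2.0]
width: 0.106
```

>>> apply_moves(
  steps=[
    [1,0,0,0,0.12],
    [1,0,0,0,0.24],
    [1,0,0,0,0.36],
    [1,0,0,0,0.48],
    [1,0,0,0,0.6],
  ],
)

```text
time_s: 12.77
tcp_pos: [0.5645, -0.07, 0.2256]
eef_rot: [0.276, 0.961, -0.007, -0.015]
contact_force: [0.1, -0.2, -2.3]
width: 0.104
```

>>> apply_moves(
  steps=[
    [1,0,0,0,0.12],
    [1,0,0,0,0.24],
    [1,0,0,0,0.36],
    [1,0,0,0,0.48],
    [1,0,0,0,0.6],
  ],
)

```text
time_s: 13.18
tcp_pos: [0.5645, -0.0699, 0.2256]
eef_rot: [0.547, 0.837, -0.011, -0.012]
contact_force: [0.6, -0.5, -1.7]
width: 0.105
```

```bash
python3 - <<'E'
from h import *
o=st()
go([.5535,-.0695,.62],.0075,.0,.2)
E
```

```text
{'time_s': 13.1833, 'joint_pos': [0.5974, 0.3542, -0.6965, 1.7245, 0.2455, 1.1848, 0.2428], 'qvel': [-0.201, -0.0564, 0.2746, 0.0055, -0.1141, -0.0311, -1.3284], 'effort': [1.0816, -39.7672, -6.0851, -24.8306, 0.1015, 0.1883, 1.1059], 'tcp_pos': [0.5645, -0.0699, 0.2256], 'eef_rot': [0.5474, 0.8367, -0.0109, -0.0121], 'contact_force': [0.5562, -0.4593, -1.6643], 'moment': [0.0226, -0.0955, 0.0137], 'width': 0.1049}
shift cm [-0.27 -0.76  2.58] tool y ang 23.61 holder 35.52
```

>>> apply_moves(
  steps=[
    [1,0,0,0,0.12],
    [1,0,0,0,0.24],
    [1,0,0,0,0.36],
    [1,0,0,0,0.48],
    [1,0,0,0,0.6],
  ],
)

```text
time_s: 13.6
tcp_pos: [0.5645, -0.0699, 0.2255]
eef_rot: [0.77, 0.638, -0.014, -0.008]
contact_force: [-0.3, -1.0, -1.4]
width: 0.101
```

>>> apply_moves(
  steps=[
    [1,0,0,0,0.12],
    [1,0,0,0,0.24],
    [1,0,0,0,0.36],
    [1,0,0,0,0.48],
    [1,0,0,0,0.6],
  ],
)

```text
time_s: 14.02
tcp_pos: [0.5645, -0.0699, 0.2254]
eef_rot: [0.924, 0.382, -0.016, -0.004]
contact_force: [-0.2, -1.1, -1.5]
width: 0.104
```

>>> apply_moves(
  steps=[
    [1,0,0,0,0.12],
    [1,0,0,0,0.24],
    [1,0,0,0,0.36],
    [1,0,0,0,0.48],
    [1,0,0,0,0.6],
  ],
)

```text
time_s: 14.43
tcp_pos: [0.5645, -0.0698, 0.2254]
eef_rot: [0.996, 0.091, -0.016, 0.001]
contact_force: [0.1, -0.2, -1.6]
width: 0.103
```

```bash
python3 - <<'E'
from h import *
o=st()
go([.5535,-.0695,.62],.0075,.0,.2)
E
```

```text
{'time_s': 14.4333, 'joint_pos': [0.3555, 0.3087, -0.3845, 1.7308, 0.1297, 1.1592, -1.456], 'qvel': [-0.1853, -0.0226, 0.2321, 0.0046, -0.0785, -0.0148, -1.3549], 'effort': [0.9725, -41.4777, -2.9628, -25.084, 0.0842, 0.168, 1.1287], 'tcp_pos': [0.5645, -0.0698, 0.2254], 'eef_rot': [0.9957, 0.0914, -0.0164, 0.001], 'contact_force': [0.103, -0.1745, -1.592], 'moment': [0.0023, -0.1017, -0.0665], 'width': 0.1033}
shift cm [-0.68  0.45  2.57] tool y ang -79.51 holder 35.52
```

>>> apply_moves(
  steps=[
    [1,0,0,0,0.12],
    [1,0,0,0,0.24],
    [1,0,0,0,0.36],
    [1,0,0,0,0.48],
    [1,0,0,0,0.6],
  ],
)

```text
time_s: 14.85
tcp_pos: [0.5645, -0.0697, 0.2254]
eef_rot: [0.978, -0.207, -0.015, 0.006]
contact_force: [0.7, -0.9, -1.9]
width: 0.107
```

>>> apply_moves(
  steps=[
    [1,0,0,0,0.12],
    [1,0,0,0,0.24],
    [1,0,0,0,0.36],
    [1,0,0,0,0.44],
    [1,0,0,0,0.49],
  ],
)

```text
time_s: 15.27
tcp_pos: [0.5645, -0.0697, 0.2254]
eef_rot: [0.899, -0.437, -0.013, 0.009]
contact_force: [-0.6, -0.5, -2.7]
width: 0.102
```

>>> apply_moves(
  steps=[
    [1,0,0,0,0],
    [1,0,0,0,0],
  ],
)

```text
time_s: 15.43
tcp_pos: [0.5645, -0.0699, 0.2255]
eef_rot: [0.9, -0.435, -0.013, 0.009]
contact_force: [0.4, 0.4, -1.2]
width: 0.101
```

```bash
python3 - <<'E'
from h import *
o=st();f=grab_frame('wrist');save(f,'w12');g=wristcam(o,f)
fs={'wrist':g,'scene':grab_frame('scene'),'top':grab_frame('top')}
a=fs['scene']['img'][110:310,220:480];cv2.imwrite('pics/s12z.png',cv2.cvtColor(cv2.resize(a,None,fx=3,fy=3,interpolation=2),4))
for c in fs:
  for q in ('deck','stop_face','holder','jaw_knob','card_rail'):
    m=mark_of(q,c)
    if m: print(c,q,np.round(m[0]['location'],1),m[0]['confidence'])
go([1.04633413,-0.73172057,0.62858784],-.8155,.0,.139)
E
```

```text
{'time_s': 15.4333, 'joint_pos': [0.2182, 0.2961, -0.2138, 1.7344, 0.074, 1.1507, -2.4894], 'qvel': [0.0061, 0.0004, -0.0011, -0.0006, 0.0011, -0.0008, 0.0032], 'effort': [-0.0601, -41.9383, -0.9731, -25.1068, 0.0316, 0.1517, -0.0468], 'tcp_pos': [0.5645, -0.0699, 0.2255], 'eef_rot': [0.9004, -0.4348, -0.0134, 0.0094], 'contact_force': [0.4454, 0.3684, -1.1562], 'moment': [0.0239, -0.0345, 0.0442], 'width': 0.1015}
wrist deck [321.6 179.3] 0.63
wrist stop_face [317.6 235.6] 0.66
wrist holder [320.6 172.8] 0.68
wrist jaw_knob [362.2  60.5] 0.76
wrist card_rail [320.6 263.1] 0.95
scene deck [342.4 218.7] 0.64
scene stop_face [316.1 217.7] 0.63
scene holder [344.  235.8] 0.94
scene jaw_knob [384.3 210. ] 0.53
scene card_rail [344.3 159. ] 0.93
top deck [344.2 195.1] 0.65
top stop_face [333.8 209.7] 0.79
top holder [343.3 197.4] 0.6
top card_rail [354. 185.] 0.56
shift cm [ 0.41 -0.32  8.66] tool y ang -141.67 holder 36.02
```

View pics/w12.png

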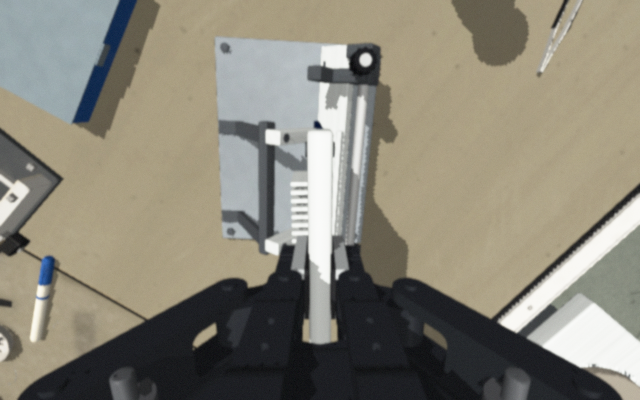

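View pics/s12z.png

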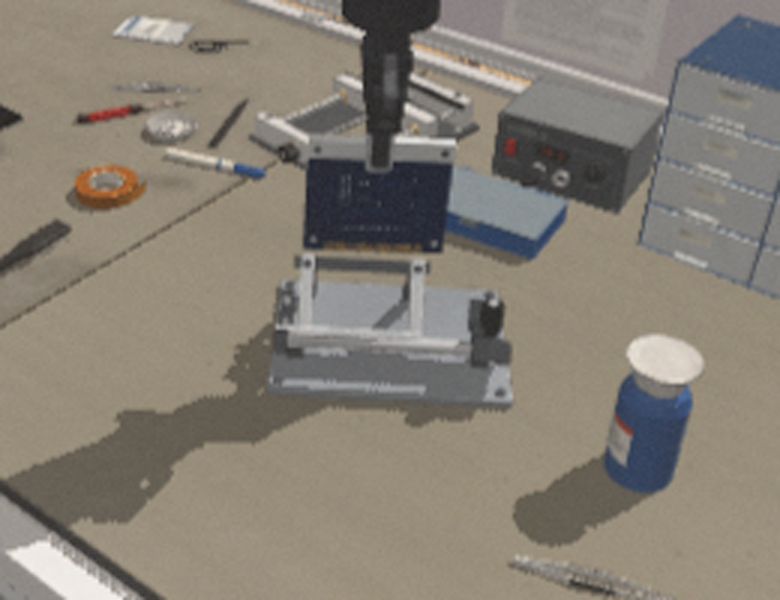

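```bash
python3 - <<'E'
from h import *
o=st()
print(vtip(o,[.5639,-.0721,.150]))
E
```

```text
{'time_s': 16.3333, 'joint_pos': [0.2182, 0.2959, -0.2129, 1.7343, 0.0739, 1.1507, -2.4907], 'qvel': [-0.0001, -0.0008, 0.0006, 0.0003, 0.0021, 0.0009, 0.0002], 'effort': [0.0029, -41.9187, -1.0252, -25.1119, 0.0322, 0.1501, 0.0001], 'tcp_pos': [0.5646, -0.0704, 0.2257], 'eef_rot': [0.8999, -0.4357, -0.0132, 0.0094], 'contact_force': [-0.5101, -0.5338, -2.2271], 'moment': [-0.0096, 0.0172, 0.0039], 'width': 0.1002}
[ 0.21134479 -0.05525394  7.56632297]
```

>>> apply_moves(
  steps=[
    [1,0.2,0,1,0.045],
    [1,0.2,0,3,0.045],
    [1,0.2,0,5,0.045],
    [1,0.2,0,6,0.045],
    [1,0.2,0,6,0.045],
  ],
)

```text
time_s: 16.75
tcp_pos: [0.5619, -0.0722, 0.1631]
eef_rot: [0.89, -0.456, -0.016, 0.011]
contact_force: [-0.1, 0.2, -1.6]
width: 0.107
```

```bash
python3 - <<'E'
from h import *
o=st()
print(vtip(o,[.5639,-.0721,.150]))
f=grab_frame('wrist');save(f,'w13')
f=grab_frame('scene')
a=f['img'][110:310,220:480];cv2.imwrite('pics/s13z.png',cv2.cvtColor(cv2.resize(a,None,fx=3,fy=3,interpolation=2),4))
go([.5648,-.0733,np.deg2rad(35.8)],-.0015,0,.139)
E
```

```text
{'time_s': 16.75, 'joint_pos': [0.2107, 0.3551, -0.2019, 1.8025, 0.0881, 1.0297, -2.5446], 'qvel': [0.0014, -0.0287, -0.0022, -0.0424, -0.0031, 0.0274, 0.0039], 'effort': [-0.1168, -43.8512, -1.176, -24.0047, 0.0515, -0.1417, -0.0192], 'tcp_pos': [0.5619, -0.0722, 0.1631], 'eef_rot': [0.8899, -0.4558, -0.0155, 0.0107], 'contact_force': [-0.1437, 0.1707, -1.646], 'moment': [-0.0372, 0.0415, -0.0668], 'width': 0.1071}
[ 0.13095605 -0.2113634   1.30573291]
shift cm [ 0.01 -0.07  2.69] tool y ang -144.25 holder 35.8
```

View pics/w13.png

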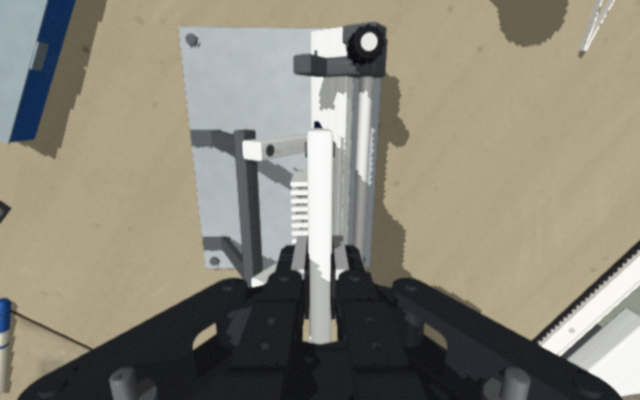

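View pics/s13z.png

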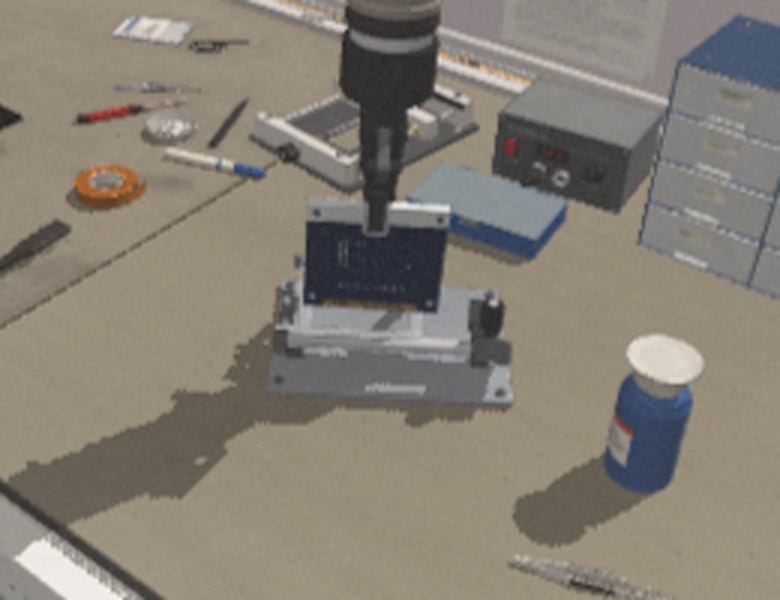

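>>> apply_moves(
  steps=[
    [1,0,0,0.8,0],
    [1,0,0,1.6,0],
    [1,0,0,2.0,0],
    [1,0,0,2.2,0],
    [1,0,0,2.2,0],
  ],
)

```text
time_s: 17.27
tcp_pos: [0.5619, -0.0737, 0.1431]
eef_rot: [0.89, -0.456, -0.014, 0.011]
contact_force: [-3.2, -2.6, -1.0]
width: 0.103
```

```bash
python3 - <<'E'
from h import *
o=st()
go([.5648,-.0733,np.deg2rad(35.8)],-.0015,0,.139)
E
```

```text
{'time_s': 17.2667, 'joint_pos': [0.2094, 0.3764, -0.1989, 1.8221, 0.0964, 0.9869, -2.5507], 'qvel': [0.0006, 0.0022, 0.0014, 0.0023, -0.0044, -0.0055, 0.0012], 'effort': [-1.9243, -43.9594, -3.0982, -24.2189, -0.7741, -1.0383, 0.1541], 'tcp_pos': [0.5619, -0.0737, 0.1431], 'eef_rot': [0.8896, -0.4564, -0.014, 0.011], 'contact_force': [-3.1957, -2.6312, -0.954], 'moment': [-0.8189, 0.841, -0.1331], 'width': 0.1031}
shift cm [-0.01 -0.27  0.4 ] tool y ang -144.32 holder 35.8
```

```bash
python3 - <<'E'
from h import *
f=grab_frame('wrist');a=f['img'][80:330,180:440];cv2.imwrite('pics/w14z.png',cv2.cvtColor(cv2.resize(a,None,fx=2.4,fy=2.4,interpolation=2),4))
f=grab_frame('scene')
a=f['img'][165:255,290:410];cv2.imwrite('pics/s14z.png',cv2.cvtColor(cv2.resize(a,None,fx=6,fy=6,interpolation=2),4))
E
```

```text
(no output)
```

View pics/w14z.png

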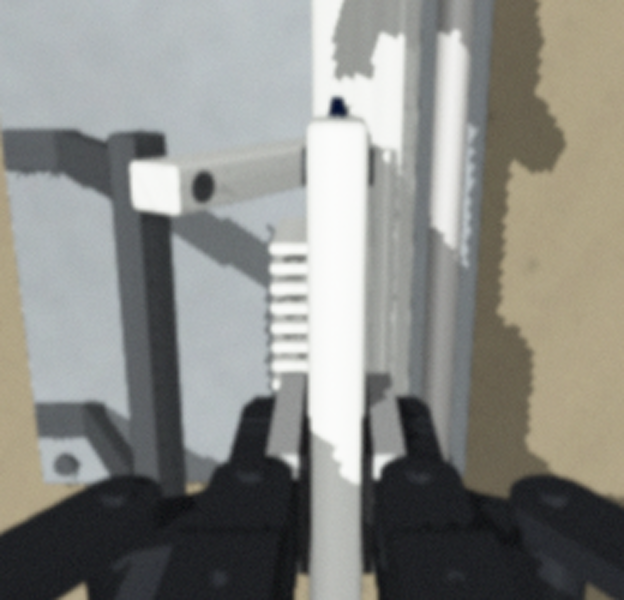

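View pics/s14z.png

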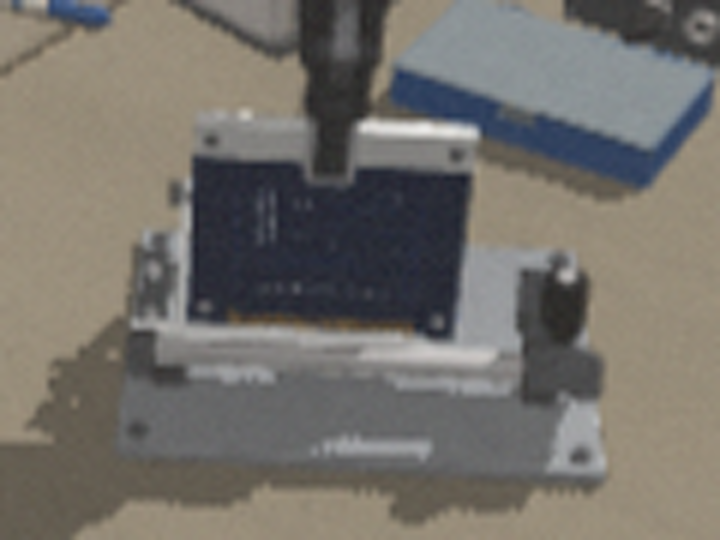

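>>> apply_moves(
  steps=[
    [1,0,0.2,0.2,0],
    [1,0,0.2,0.4,0],
    [1,0,0.2,0.5,0],
    [1,0,0.2,0.5,0],
  ],
)

```text
time_s: 17.7
tcp_pos: [0.5609, -0.0746, 0.1395]
eef_rot: [0.89, -0.456, -0.013, 0.011]
contact_force: [-4.7, -2.9, 6.7]
width: 0.107
```

```bash
python3 - <<'E'
from h import *
o=st()
go([.5648,-.0733,np.deg2rad(35.8)],-.0015,0,.139)
E
```

```text
{'time_s': 17.7, 'joint_pos': [0.211, 0.3781, -0.1988, 1.8287, 0.0973, 0.9767, -2.5495], 'qvel': [-0.0001, -0.0001, 0.0002, 0.0015, 0.0006, -0.0017, -0.001], 'effort': [-2.3149, -40.1107, -3.4277, -22.8355, -1.0185, -2.025, 0.2113], 'tcp_pos': [0.5609, -0.0746, 0.1395], 'eef_rot': [0.8897, -0.4562, -0.0131, 0.0105], 'contact_force': [-4.72, -2.908, 6.7107], 'moment': [-1.1075, 1.4635, -0.1468], 'width': 0.1068}
shift cm [-0.03 -0.39  0.04] tool y ang -144.29 holder 35.8
```

>>> apply_moves(
  steps=[
    [0.6,0,0,-0.1,0],
    [0.4,0,-0.4,-0.1,0],
    [0.3,0,-0.8,-0.1,0],
    [0.3,0,-1.2,-0.1,0],
    [0.3,0,-1.2,-0.1,0],
  ],
)

```text
time_s: 18.12
tcp_pos: [0.5728, -0.0647, 0.1395]
eef_rot: [0.89, -0.455, -0.012, 0.009]
contact_force: [0.2, -0.5, -0.1]
width: 0.352
```

```bash
python3 - <<'E'
from h import *
o=st()
f=grab_frame('wrist');a=f['img'][80:330,180:440];cv2.imwrite('pics/w15z.png',cv2.cvtColor(cv2.resize(a,None,fx=2.4,fy=2.4,interpolation=2),4))
f=grab_frame('scene')
a=f['img'][165:255,290:410];cv2.imwrite('pics/s15z.png',cv2.cvtColor(cv2.resize(a,None,fx=6,fy=6,interpolation=2),4))
E
```

```text
{'time_s': 18.1167, 'joint_pos': [0.1963, 0.3939, -0.2029, 1.8052, 0.0983, 0.9818, -2.5641], 'qvel': [0.0071, -0.0073, 0.0092, 0.0154, 0.0029, 0.0104, 0.006], 'effort': [0.4886, -43.5667, -0.7284, -21.5607, 0.1134, 0.272, -0.0301], 'tcp_pos': [0.5728, -0.0647, 0.1395], 'eef_rot': [0.8904, -0.455, -0.0123, 0.0086], 'contact_force': [0.1779, -0.4633, -0.1473], 'moment': [0.0878, -0.1395, 0.0479], 'width': 0.3524}
```

View pics/w15z.png

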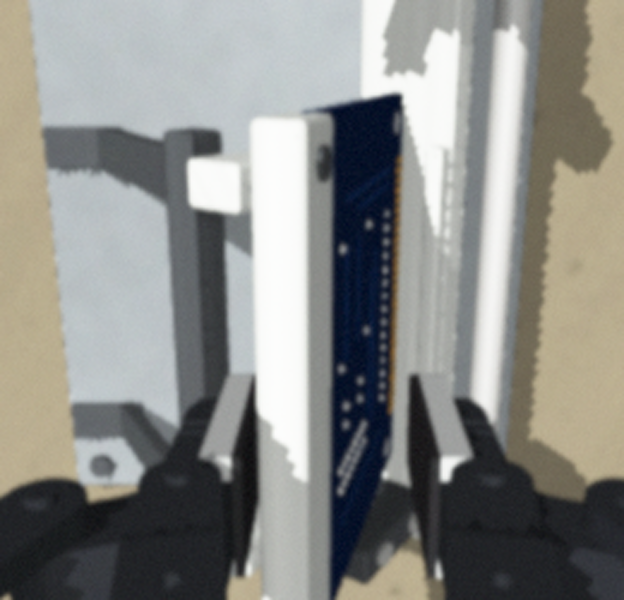

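View pics/s15z.png

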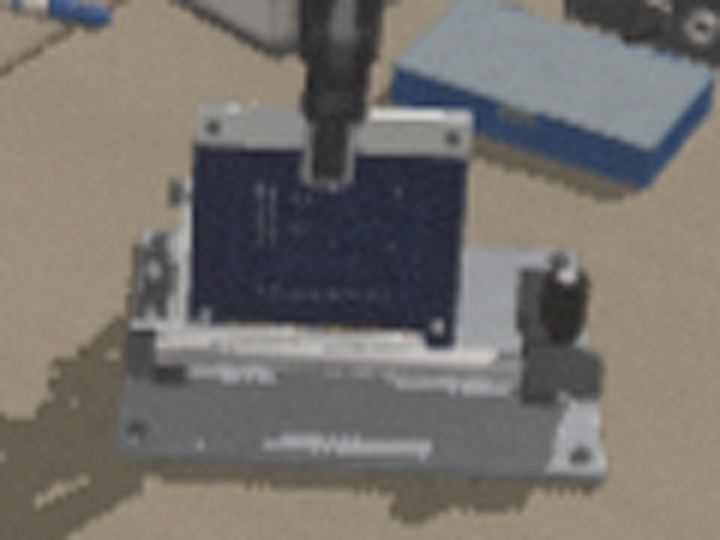

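>>> apply_moves(
  steps=[
    [0.3,0,-0.8,0,0],
    [0.2,0,-1.6,0,0],
    [0.1,0,-2.4,0,0],
    [-0.1,0,-3.2,0,0],
    [-0.3,0,-4.0,0,0],
  ],
)

```text
time_s: 18.63
tcp_pos: [0.6044, -0.0425, 0.1381]
eef_rot: [0.89, -0.456, -0.013, 0.01]
contact_force: [-0.4, 0.0, 0.8]
width: 0.649
```

>>> apply_moves(
  steps=[
    [-0.4,0,0,0,0],
    [-0.4,0,0,0,0],
  ],
)

```text
time_s: 18.8
tcp_pos: [0.6039, -0.0427, 0.138]
eef_rot: [0.89, -0.455, -0.013, 0.01]
contact_force: [-0.1, -0.1, 0.6]
width: 0.699
```

```bash
python3 - <<'E'
from h import *
o=st()
f=grab_frame('wrist');a=f['img'][80:330,180:440];cv2.imwrite('pics/w16z.png',cv2.cvtColor(cv2.resize(a,None,fx=2.4,fy=2.4,interpolation=2),4))
f=grab_frame('scene')
a=f['img'][165:255,290:410];cv2.imwrite('pics/s16z.png',cv2.cvtColor(cv2.resize(a,None,fx=6,fy=6,interpolation=2),4))
E
```

```text
{'time_s': 18.8, 'joint_pos': [0.1543, 0.4436, -0.2055, 1.733, 0.1087, 1.0085, -2.6096], 'qvel': [0.0113, -0.0111, 0.0116, 0.0189, 0.0028, 0.0054, 0.0018], 'effort': [-0.4542, -46.5247, -1.6886, -22.6305, -0.0249, 0.0736, -0.0099], 'tcp_pos': [0.6039, -0.0427, 0.138], 'eef_rot': [0.8901, -0.4555, -0.0132, 0.0098], 'contact_force': [-0.0709, -0.1393, 0.5964], 'moment': [-0.0252, -0.0233, -0.0224], 'width': 0.699}
```

View pics/w16z.png

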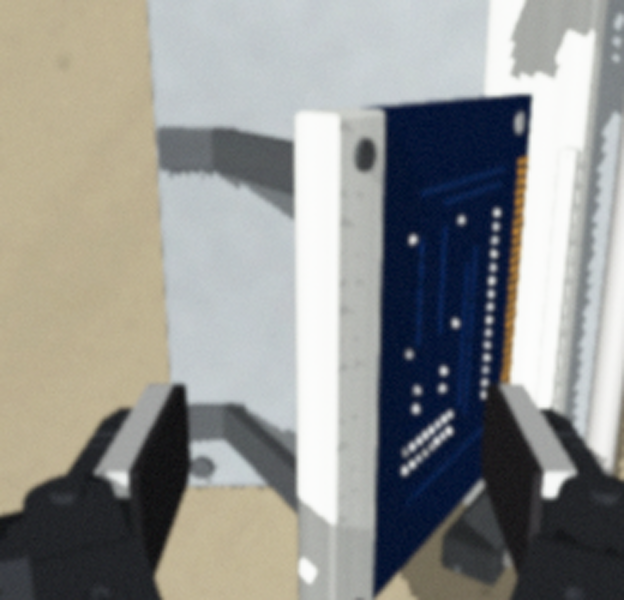

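View pics/s16z.png

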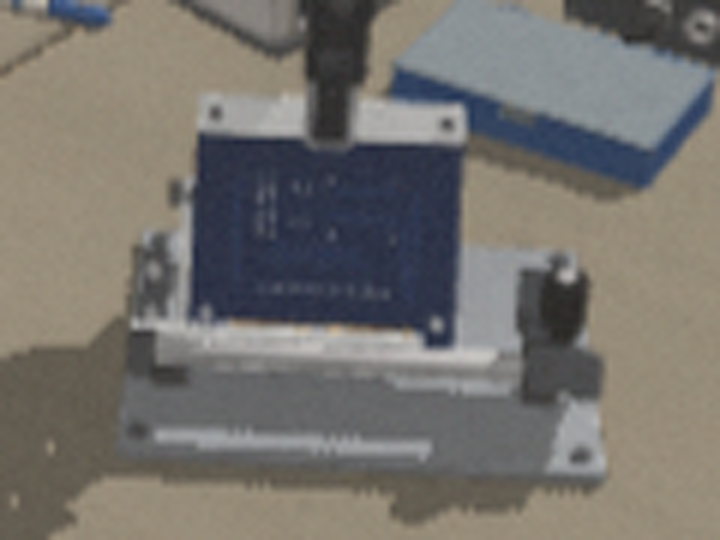

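>>> apply_moves(
  steps=[
    [-0.4,0,0,-2,0],
    [-0.4,0,0.5,-5,0],
    [-0.4,0.8,1.5,-9,-0.12],
    [-0.4,1.6,2.5,-11,-0.24],
    [-0.4,2.4,4,-12,-0.36],
  ],
)

```text
time_s: 19.32
tcp_pos: [0.5909, -0.0854, 0.2633]
eef_rot: [0.958, -0.286, -0.011, 0.006]
contact_force: [0.6, 0.5, 0.6]
width: 0.699
```

>>> apply_moves(
  steps=[
    [-0.4,1,0,0,-0.12],
    [-0.4,2,0,0,-0.24],
    [-0.4,2,0,0,-0.36],
    [-0.4,2,0,0,-0.48],
    [-0.4,2,0,0,-0.6],
  ],
)

```text
time_s: 19.73
tcp_pos: [0.6052, -0.0973, 0.2584]
eef_rot: [1.0, 0.009, -0.016, 0.003]
contact_force: [-0.0, -0.1, 0.2]
width: 0.702
```

>>> apply_moves(
  steps=[
    [-0.4,0,0,0,-0.12],
    [-0.4,0,0,0,-0.24],
    [-0.4,0,0,0,-0.36],
    [-0.4,0,0,0,-0.48],
    [-0.4,0,0,0,-0.6],
  ],
)

```text
time_s: 20.15
tcp_pos: [0.6051, -0.0972, 0.2584]
eef_rot: [0.953, 0.304, -0.016, -0.002]
contact_force: [0.0, 0.2, 0.3]
width: 0.694
```

>>> apply_moves(
  steps=[
    [-0.4,0,0,0,0],
    [-0.4,0,0,0,0],
  ],
)

```text
time_s: 20.32
tcp_pos: [0.6053, -0.0971, 0.2584]
eef_rot: [0.954, 0.3, -0.016, -0.002]
contact_force: [0.1, 0.1, 0.0]
width: 0.698
```

```bash
python3 - <<'E'
from h import *
o=st()
f=grab_frame('wrist');save(f,'w17')
for q in ('deck','stop_face','card','jaw_knob','card_rail'):
    m=mark_of(q,'wrist')
    if m: print(q,np.round(m[0]['location'],1),m[0]['confidence'])
f=grab_frame('scene');m=mark_of('jaw_knob','scene');print(m[:1])
a=f['img'][165:255,290:410];cv2.imwrite('pics/s17z.png',cv2.cvtColor(cv2.resize(a,None,fx=6,fy=6,interpolation=2),4))
E
```

```text
{'time_s': 20.3167, 'joint_pos': [0.431, 0.3705, -0.4564, 1.5818, 0.1742, 1.2616, -1.0186], 'qvel': [-0.0089, -0.0009, 0.008, -0.0011, -0.001, -0.002, -0.0067], 'effort': [0.0935, -44.1698, -3.7068, -25.1576, 0.0283, 0.1358, 0.1069], 'tcp_pos': [0.6053, -0.0971, 0.2584], 'eef_rot': [0.9538, 0.2999, -0.0163, -0.0022], 'contact_force': [0.1495, 0.1181, 0.0065], 'moment': [0.0008, -0.0702, -0.0345], 'width': 0.6982}
deck [279.3 187.6] 0.67
stop_face [225.2 191.3] 0.62
card [277.  176.3] 0.94
jaw_knob [379.5 224.2] 0.94
card_rail [270.1 151.8] 0.83
[{'location': [385.0, 211.8], 'confidence': 0.68}]
```

View pics/w17.png

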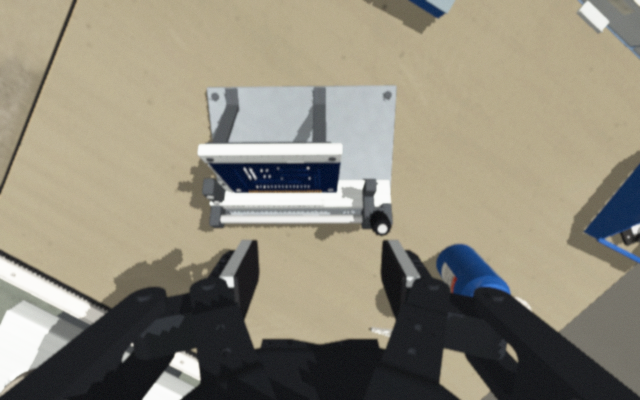

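View pics/s17z.png

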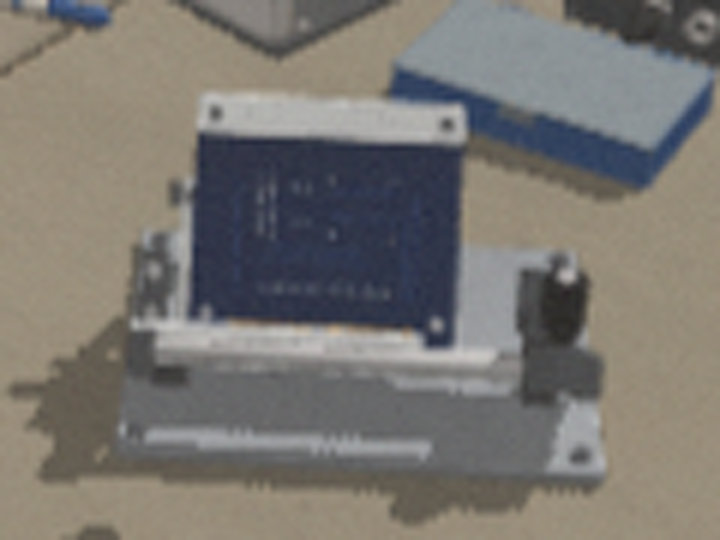

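```bash
python3 - <<'E'
from h import *
o=telemetry.get_obs(); f=grab_frame('wrist'); g=wristcam(o,f); s=grab_frame('scene')
ob=[]
for fr,c in((g,'wrist'),(s,'scene')):
    m=mark_of('jaw_knob',c); print(c,m[0]); ob.append((fr,m[0]['location']))
X=tri(ob);print(X,[proj(fr,X)-px for fr,px in ob])
a=f['img'][70:250,180:420];cv2.imwrite('pics/w18z.png',cv2.cvtColor(cv2.resize(a,None,fx=3.3,fy=3.3,interpolation=2),4))
# fit holder from scene+wrist
it=[]
for fr,c in((g,'wrist'),(s,'scene')):
  for q,P,k in [('deck',(0,0,0),0),('stop_face',(-.06,0,0),0),('card',(0,.055,.002),1),('card_rail',(0,.101,.002),1)]:
    m=mark_of(q,c)
    if m: it.append((fr,P,np.array(m[0]['location']),k))
p,r=fitall(it);print(p,np.rad2deg(p[2]),r.round(1).tolist())
R=np.array([[np.cos(p[2]),np.sin(p[2])],[np.sin(p[2]),-np.cos(p[2])]])
print('knob back,right',R@(X[:2]-p[:2]))
E
```

```text
wrist {'location': [377.8, 223.7], 'confidence': 0.62}
scene {'location': [345.2, 233.9], 'confidence': 0.7}
[ 0.55046785 -0.14132063  0.03693639] [array([-51.11681766,   2.01907896]), array([15.61626725, -1.91832602])]
[ 0.55251371 -0.06778606  0.61526255  0.01206437] 35.25194742288563 [[2.0, -0.2], [0.1, 0.8], [-0.7, -0.9], [-4.6, 3.3], [-0.1, 0.3], [-1.5, 0.4], [3.7, -2.9]]
knob back,right [-0.04411286  0.05886913]
```

View pics/w18z.png

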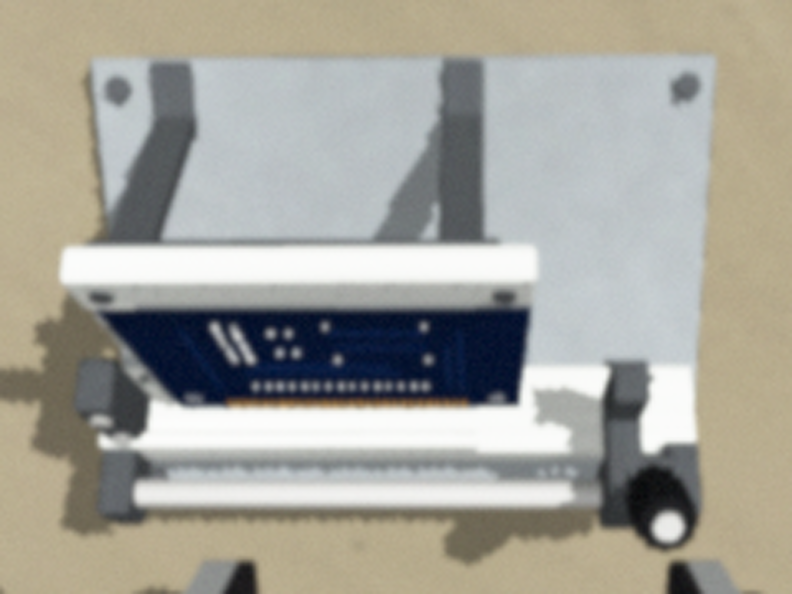

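```bash
python3 - <<'E'
from h import *
o=telemetry.get_obs(); f=grab_frame('wrist'); g=wristcam(o,f); s=grab_frame('scene')
p=np.array([.5525,-.0678,.6153])
R=np.array([[np.cos(p[2]),np.sin(p[2])],[np.sin(p[2]),-np.cos(p[2])]])
for sp in ((385,211.8),(384.3,210)):
    ob=[(g,(378.8,224)),(s,sp)]
    X=tri(ob);print(X,[(proj(fr,X)-px).round(1) for fr,px in ob],'back,right',R@(X[:2]-p[:2]))
# earlier wrist view w3 pose
E
```

```text
[ 0.60219348 -0.17366029  0.08869452] [array([3.4, 0.3]), array([-0.9,  0.1])] back,right [-0.02052322  0.1151288 ]
[ 0.60277873 -0.17125483  0.09305545] [array([2.6, 0.2]), array([-0.7,  0.1])] back,right [-0.01865687  0.11350231]
```

```bash
python3 - <<'E'
from h import *
t=grab_frame('top')
def ray(f,px,z):
    C=-f['R'].T@f['t']; d=f['R'].T@np.linalg.inv(f['intrinsics'])@np.array([px[0],px[1],1.]); return C+d*(z-C[2])/d[2]
print(ray(t,(423,180.5),.121))
o=st()
print(vtip(o,[.602,-.173,.14]))
E
```

```text
[ 0.59540619 -0.31450112  0.121     ]
{'time_s': 21.4667, 'joint_pos': [0.4303, 0.3708, -0.4569, 1.5812, 0.1742, 1.2616, -1.0158], 'qvel': [-0.0007, 0.0002, 0.0005, 0.0012, -0.0022, 0.0, 0.0012], 'effort': [-0.0009, -44.2202, -3.5841, -25.165, 0.0251, 0.133, -0.0001], 'tcp_pos': [0.6057, -0.0965, 0.2585], 'eef_rot': [0.9533, 0.3017, -0.0161, -0.0023], 'contact_force': [-0.6105, -0.7613, -0.8729], 'moment': [-0.0042, -0.0721, 0.0113], 'width': 0.7001}
[-4.35434099  6.21323821 11.89870351]
```

>>> apply_moves(
  steps=[
    [-0.3,-1.4,2,2.5,0],
    [-0.2,-2.8,4,5,0],
    [-0.2,-4.3,6.2,7.5,0],
    [-0.2,-4.3,6.2,10,0],
    [-0.2,-4.3,6.2,10.5,0],
  ],
)

```text
time_s: 21.88
tcp_pos: [0.5993, -0.1748, 0.1492]
eef_rot: [0.954, 0.3, -0.02, -0.004]
contact_force: [-0.7, 0.3, -0.6]
width: 0.598
```

>>> apply_moves(
  steps=[
    [-0.2,0,0,0,0],
    [-0.2,0,0,0,0],
  ],
)

```text
time_s: 22.05
tcp_pos: [0.6038, -0.1709, 0.155]
eef_rot: [0.953, 0.303, -0.015, -0.002]
contact_force: [-0.3, 0.4, 0.7]
width: 0.601
```

```bash
python3 - <<'E'
from h import *
o=st(); f=grab_frame('wrist'); save(f,'w19'); g=wristcam(o,f)
m=mark_of('jaw_knob','wrist'); print(m[:1])
s=grab_frame('scene')
X=tri([(g,m[0]['location']),(s,(384.7,211))]);print(X, vtip(o,X))
for z in (.085,.09,.098):
    print(z,proj(g,[.602,-.173,z]).round())
E
```

```text
{'time_s': 22.05, 'joint_pos': [0.5081, 0.4798, -0.413, 1.6611, 0.2219, 1.0764, -0.9306], 'qvel': [-0.0055, -0.022, -0.009, -0.0234, 0.0031, -0.002, 0.002], 'effort': [0.8285, -46.2676, -3.2862, -21.9081, 0.0828, 0.1914, -0.0024], 'tcp_pos': [0.6038, -0.1709, 0.155], 'eef_rot': [0.953, 0.3027, -0.0152, -0.0025], 'contact_force': [-0.3278, 0.3963, 0.7326], 'moment': [0.0116, -0.0894, 0.0051], 'width': 0.6012}
[{'location': [320.6, 225.5], 'confidence': 0.67}]
[ 0.60109705 -0.17417803  0.092604  ] [-0.23437989  0.20129571  6.24358918]
0.085 [323. 220.]
0.09 [323. 222.]
0.098 [323. 227.]
```

View pics/w19.png

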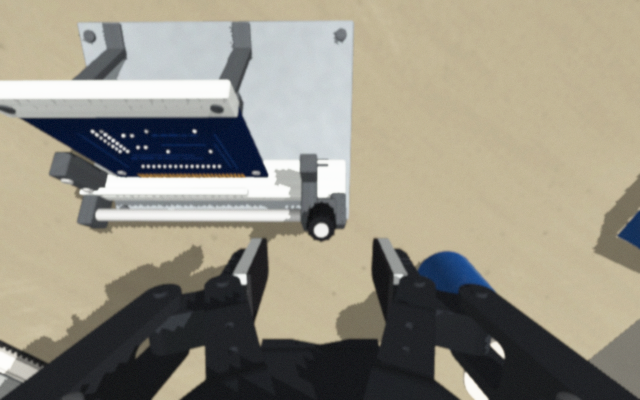

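>>> apply_moves(
  steps=[
    [-0.2,-0.1,0.1,1.5,0],
    [-0.2,-0.2,0.1,3,0],
    [-0.2,-0.2,0.1,4.5,0],
    [-0.2,-0.2,0.1,5.5,0],
    [-0.2,-0.2,0.1,5.5,0],
  ],
)

```text
time_s: 22.62
tcp_pos: [0.5991, -0.1741, 0.0979]
eef_rot: [0.953, 0.302, -0.017, -0.003]
contact_force: [-0.9, -0.5, -0.8]
width: 0.596
```

```bash
python3 - <<'E'
from h import *
o=st(); f=grab_frame('wrist'); save(f,'w20'); s=grab_frame('scene')
a=s['img'][165:255,310:430];cv2.imwrite('pics/s20z.png',cv2.cvtColor(cv2.resize(a,None,fx=6,fy=6,interpolation=2),4))
E
```

```text
{'time_s': 22.6167, 'joint_pos': [0.501, 0.5381, -0.3958, 1.7118, 0.2531, 0.9754, -0.9512], 'qvel': [0.0042, -0.0195, -0.0061, -0.0264, -0.0062, 0.0237, 0.006], 'effort': [-0.2232, -50.1205, -4.4138, -22.0237, 0.0716, -0.1152, -0.0334], 'tcp_pos': [0.5991, -0.1741, 0.0979], 'eef_rot': [0.9531, 0.3021, -0.0171, -0.0029], 'contact_force': [-0.8557, -0.5477, -0.8139], 'moment': [-0.0208, -0.0189, 0.0065], 'width': 0.596}
```

View pics/w20.png

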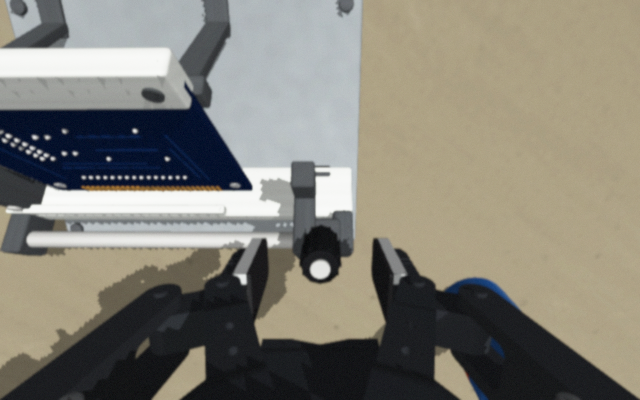

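View pics/s20z.png

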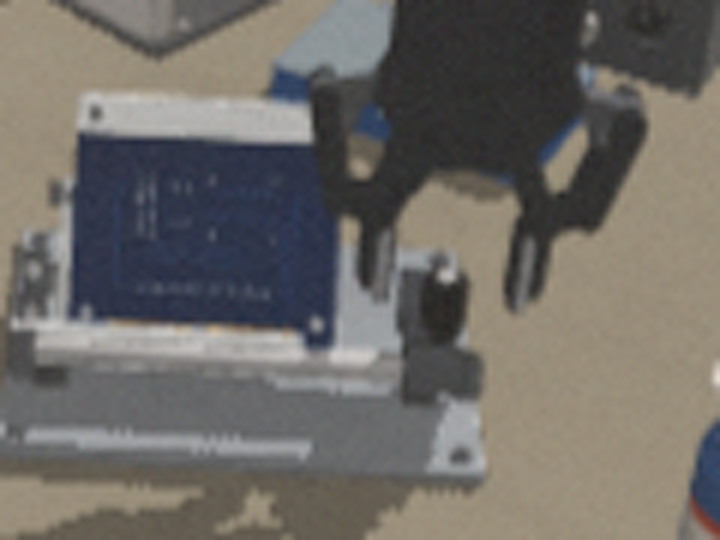

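```bash
python3 - <<'E'
from h import *
o=telemetry.get_obs(); f=grab_frame('wrist'); g=wristcam(o,f)
from scipy.spatial.transform import Rotation as Ro
M=Ro.from_quat(o['eef_rot']).as_matrix()
for z in (-.01,-.002,0,.01,.017): print(z,proj(g,o['tcp_pos']+M@[0,0,z]).round(1), (o['tcp_pos']+M@[0,0,z]).round(4))
for x in (-.011,.011): print(proj(g,o['tcp_pos']+M@[x,0,0]).round(1))
m=mark_of('jaw_knob','wrist'); print(m[:2])
m=mark_of('jaw_knob','scene'); print(m[:2])
print(vtip(o,[.602,-.173,.09]))
E
```

```text
-0.01 [320.6 282.4] [ 0.6009 -0.1744  0.1098]
-0.002 [320.6 272.9] [ 0.6007 -0.1744  0.1018]
0 [320.6 270.7] [ 0.6006 -0.1744  0.0998]
0.01 [320.5 260.4] [ 0.6003 -0.1745  0.0898]
0.017 [320.5 253.9] [ 0.6001 -0.1745  0.0828]
[320.5 291.8]
[320.6 248.6]
[{'location': [316.7, 257.9], 'confidence': 0.59}]
[{'location': [384.8, 212.3], 'confidence': 0.81}]
[ 0.22364516 -0.02413103  0.97354184]
```

>>> apply_moves(
  steps=[
    [-0.2,0,-0.1,0.5,0],
    [-0.2,0,-0.1,1,0],
    [0.2,0,-0.1,1,0],
    [1,0,-0.1,1,0],
    [1,0,-0.1,1,0],
  ],
)

```text
time_s: 23.28
tcp_pos: [0.5988, -0.174, 0.0891]
eef_rot: [0.953, 0.302, -0.016, -0.002]
contact_force: [0.8, -1.6, -0.8]
width: 0.238
```

>>> apply_moves(
  steps=[
    [1,0,0,0,0],
    [1,0,0,0,0],
  ],
)

```text
time_s: 23.45
tcp_pos: [0.599, -0.1742, 0.0891]
eef_rot: [0.953, 0.301, -0.016, -0.002]
contact_force: [0.1, -0.7, 0.7]
width: 0.234
```

```bash
python3 - <<'E'
from h import *
o=st(); f=grab_frame('wrist'); save(f,'w21')
E
```

```text
{'time_s': 23.45, 'joint_pos': [0.499, 0.5473, -0.3926, 1.7195, 0.2585, 0.9572, -0.9571], 'qvel': [-0.0015, -0.0011, -0.0008, -0.0003, 0.0006, 0.0003, 0.0012], 'effort': [-0.5753, -49.7802, -4.6015, -21.1253, 0.2933, -0.2664, 0.0936], 'tcp_pos': [0.599, -0.1742, 0.0891], 'eef_rot': [0.9534, 0.3013, -0.0162, -0.0024], 'contact_force': [0.12, -0.7379, 0.742], 'moment': [0.3611, 0.3847, -0.0875], 'width': 0.2345}
```

View pics/w21.png

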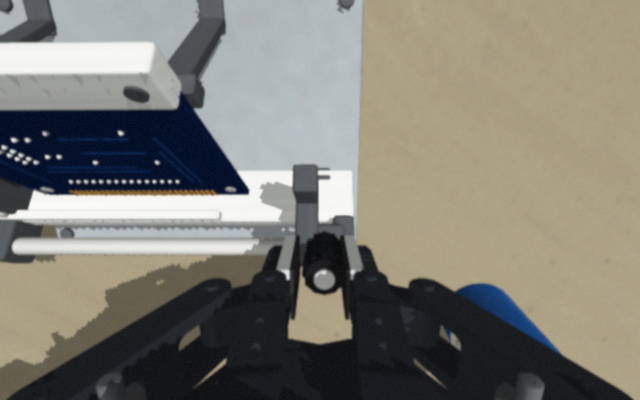

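>>> apply_moves(
  steps=[
    [1,0,-0.5,0,0],
    [1,0,-1,0,0],
    [1,0,-1.5,0,0],
    [1,0,-2,0,0],
    [1,0,-2.5,0,0],
  ],
)

```text
time_s: 23.92
tcp_pos: [0.584, -0.1532, 0.0891]
eef_rot: [0.953, 0.302, -0.016, -0.002]
contact_force: [1.5, -2.5, -2.4]
width: 0.234
```

```bash
python3 - <<'E'
from h import *
o=st(); f=grab_frame('wrist'); save(f,'w22')
s=grab_frame('scene')
a=s['img'][165:255,300:420];cv2.imwrite('pics/s22z.png',cv2.cvtColor(cv2.resize(a,None,fx=6,fy=6,interpolation=2),4))
E
```

```text
{'time_s': 23.9167, 'joint_pos': [0.4831, 0.5181, -0.4006, 1.7697, 0.2542, 0.9366, -0.9862], 'qvel': [-0.0375, -0.0688, -0.0196, 0.1167, -0.0123, -0.0433, -0.0691], 'effort': [-1.1383, -49.4448, -5.4959, -21.282, -0.1751, 0.2824, 0.1572], 'tcp_pos': [0.584, -0.1532, 0.0891], 'eef_rot': [0.9532, 0.3018, -0.0164, -0.0023], 'contact_force': [1.4906, -2.5281, -2.4347], 'moment': [-0.0447, -0.0063, -0.1211], 'width': 0.2339}
```

View pics/w22.png

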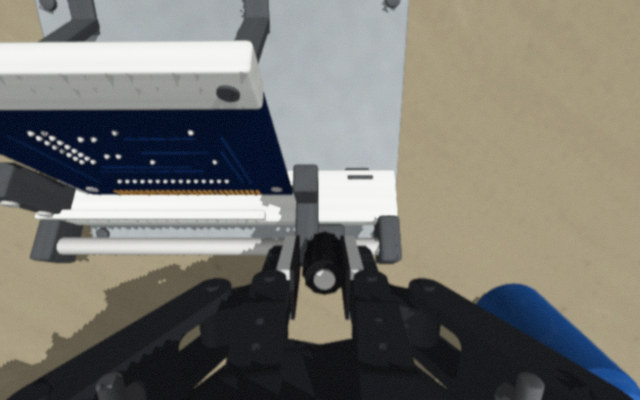

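View pics/s22z.png

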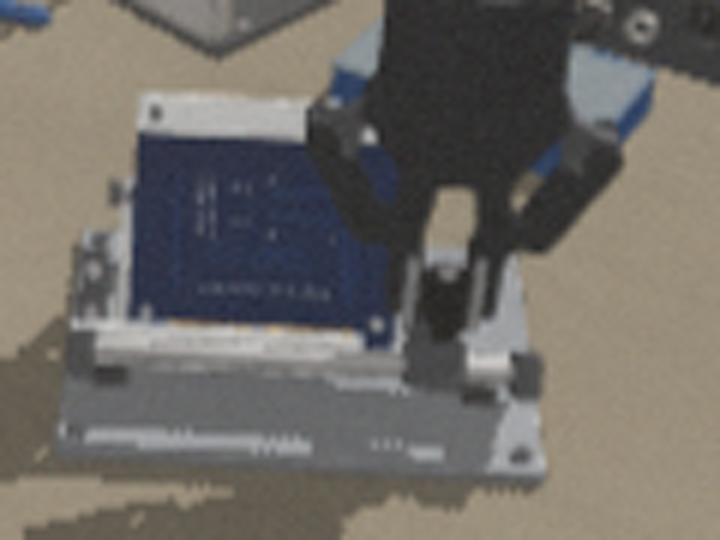

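>>> apply_moves(
  steps=[
    [1,0,-0.25,0,0],
    [1,0,-0.5,0,0],
    [1,0,-0.75,0,0],
    [1,0,-0.75,0,0],
  ],
)

```text
time_s: 24.35
tcp_pos: [0.5799, -0.1474, 0.0891]
eef_rot: [0.953, 0.302, -0.016, -0.002]
contact_force: [0.2, -2.1, -5.3]
width: 0.229
```

```bash
python3 - <<'E'
from h import *
o=st(); f=grab_frame('wrist'); save(f,'w23')
E
```

```text
{'time_s': 24.35, 'joint_pos': [0.4784, 0.5102, -0.4029, 1.783, 0.2528, 0.9312, -0.9946], 'qvel': [0.0003, 0.0037, -0.0003, -0.0079, -0.0058, 0.0083, 0.0037], 'effort': [-1.5467, -50.6263, -5.7966, -21.8596, -0.179, 0.1064, 0.082], 'tcp_pos': [0.5799, -0.1474, 0.0891], 'eef_rot': [0.9532, 0.3018, -0.0165, -0.0023], 'contact_force': [0.2366, -2.0631, -5.257], 'moment': [-0.0749, 0.1195, -0.1325], 'width': 0.2294}
```

View pics/w23.png

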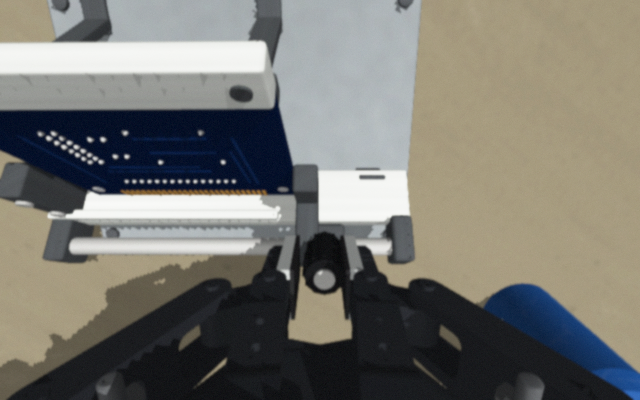

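Almost at the card. Continue to push it to the stop.

>>> apply_moves(
  steps=[
    [1,0,-0.2,0,0],
    [1,0,-0.4,0,0],
    [1,0,-0.6,0,0],
    [1,0,-0.6,0,0],
  ],
)

```text
time_s: 24.73
tcp_pos: [0.5762, -0.1422, 0.0892]
eef_rot: [0.953, 0.302, -0.017, -0.003]
contact_force: [1.2, -3.3, -7.5]
width: 0.235
```

>>> apply_moves(
  steps=[
    [1,0,-0.15,0,0],
    [1,0,-0.3,0,0],
    [1,0,-0.3,0,0],
  ],
)

```text
time_s: 24.98
tcp_pos: [0.5761, -0.1421, 0.0892]
eef_rot: [0.953, 0.301, -0.015, -0.001]
contact_force: [4.6, -6.5, -12.4]
width: 0.229
```

```bash
python3 - <<'E'
from h import *
o=st(); f=grab_frame('wrist'); save(f,'w24')
s=grab_frame('scene')
a=s['img'][165:255,290:410];cv2.imwrite('pics/s24z.png',cv2.cvtColor(cv2.resize(a,None,fx=6,fy=6,interpolation=2),4))
E
```

```text
{'time_s': 24.9833, 'joint_pos': [0.4731, 0.5007, -0.4042, 1.7984, 0.2532, 0.9216, -1.0052], 'qvel': [-0.0008, 0.0027, 0.0019, -0.0027, -0.0045, 0.0058, 0.0017], 'effort': [-3.3876, -53.1642, -8.0278, -21.1782, -1.2255, 1.3502, 0.0687], 'tcp_pos': [0.5761, -0.1421, 0.0892], 'eef_rot': [0.9534, 0.3014, -0.0151, -0.0007], 'contact_force': [4.554, -6.5153, -12.3559], 'moment': [-0.7811, -0.7916, 0.0338], 'width': 0.2291}
```

View pics/w24.png

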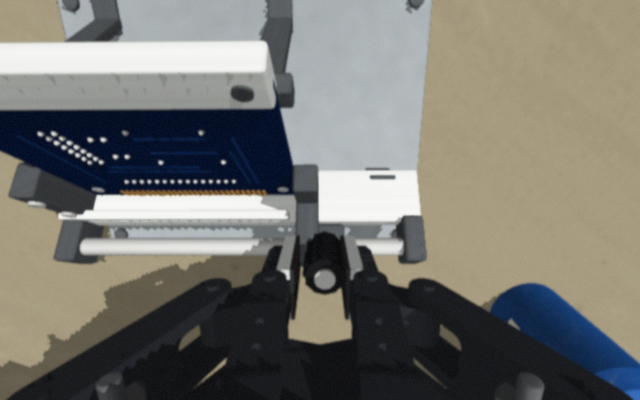

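View pics/s24z.png

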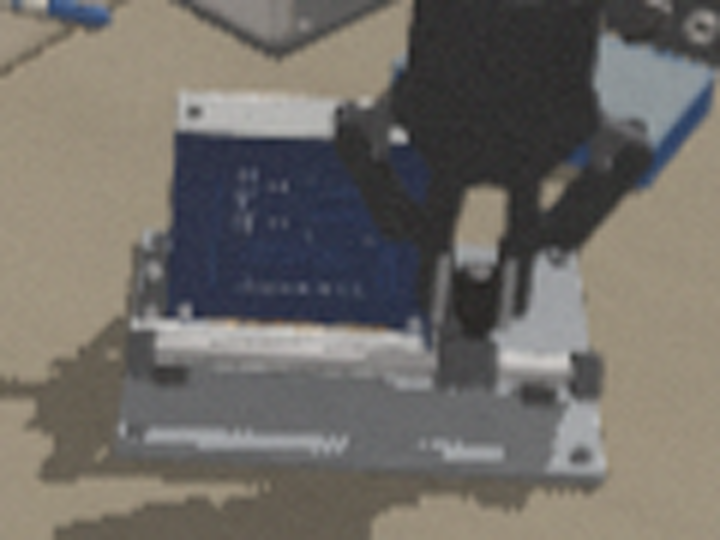

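>>> apply_moves(
  steps=[
    [1,0,-0.2,0.1,0],
    [1,0,-0.4,0.2,0],
    [1,0,-0.5,0.2,0],
    [1,0,-0.5,0.2,0],
  ],
)

```text
time_s: 25.42
tcp_pos: [0.5759, -0.1418, 0.0891]
eef_rot: [0.954, 0.3, -0.013, 0.003]
contact_force: [9.1, -13.1, -8.7]
width: 0.231
```

```bash
python3 - <<'E'
from h import *
o=st(); f=grab_frame('wrist'); a=f['img'][80:280,0:420];cv2.imwrite('pics/w25z.png',cv2.cvtColor(cv2.resize(a,None,fx=1.9,fy=1.9,interpolation=2),4))
E
```

```text
{'time_s': 25.4167, 'joint_pos': [0.4702, 0.4965, -0.4024, 1.805, 0.2574, 0.9123, -1.0122], 'qvel': [0.0018, 0.0012, -0.001, -0.0027, -0.0045, 0.0032, -0.0004], 'effort': [-6.2939, -50.113, -10.6193, -17.3283, -2.6898, 2.1129, 0.0558], 'tcp_pos': [0.5759, -0.1418, 0.0891], 'eef_rot': [0.9537, 0.3005, -0.0128, 0.0026], 'contact_force': [9.0742, -13.0601, -8.6551], 'moment': [-1.9504, -1.3089, 0.0256], 'width': 0.2309}
```

View pics/w25z.png

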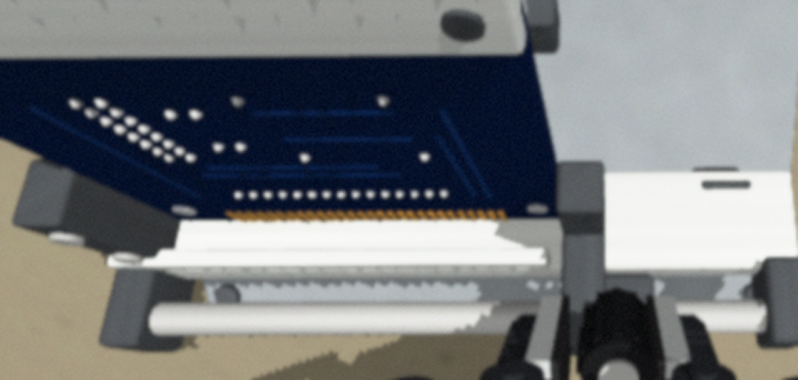

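>>> apply_moves(
  steps=[
    [0.3,0,0,0,0],
    [0,0,0,0,0],
    [-0.2,0,0,0,0],
    [-0.2,0,0.5,0,0],
    [-0.2,0,0.5,0,0],
  ],
)

```text
time_s: 25.88
tcp_pos: [0.5761, -0.1398, 0.0883]
eef_rot: [0.953, 0.302, -0.015, -0.002]
contact_force: [0.2, -0.4, -0.4]
width: 0.597
```

```bash
python3 - <<'E'
from h import *
o=st(); f=grab_frame('wrist'); save(f,'w26')
E
```

```text
{'time_s': 25.8833, 'joint_pos': [0.4718, 0.5023, -0.4061, 1.7989, 0.2521, 0.9212, -1.0059], 'qvel': [0.0006, 0.0, 0.0064, 0.0098, -0.0016, 0.0005, -0.0077], 'effort': [-0.767, -46.6249, -4.6482, -20.0986, -0.081, 0.1628, 0.0366], 'tcp_pos': [0.5761, -0.1398, 0.0883], 'eef_rot': [0.9531, 0.3022, -0.0153, -0.002], 'contact_force': [0.1662, -0.4293, -0.365], 'moment': [0.0307, -0.0288, -0.0003], 'width': 0.5968}
```

View pics/w26.png

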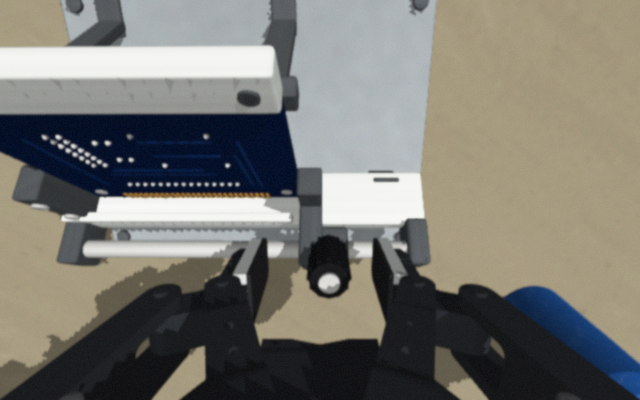

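Released and clear of the knob. Retreat upwards.

>>> apply_moves(
  steps=[
    [-0.2,0,0.2,-1.5,0],
    [-0.2,0,0.2,-4,0],
    [-0.2,0,0.2,-8,0],
    [-0.2,0,0.2,-12,0],
    [-0.2,0,0.2,-15,0],
  ],
)

```text
time_s: 26.35
tcp_pos: [0.5821, -0.1403, 0.241]
eef_rot: [0.953, 0.302, -0.015, -0.002]
contact_force: [0.1, 0.4, 0.3]
width: 0.598
```

>>> apply_moves(
  steps=[
    [-0.2,3,0,0,0],
    [-0.2,5,0,0,0],
    [-0.2,5,0,0,0],
    [-0.2,5,0,0,0],
  ],
)

```text
time_s: 26.68
tcp_pos: [0.6223, -0.1105, 0.2359]
eef_rot: [0.953, 0.303, -0.016, -0.003]
contact_force: [-0.8, -0.0, -0.1]
width: 0.6
```

```bash
python3 - <<'E'
from h import *
o=st(); f=grab_frame('wrist'); a=f['img'][40:290,120:460];cv2.imwrite('pics/w27z.png',cv2.cvtColor(cv2.resize(a,None,fx=2.3,fy=2.3,interpolation=2),4))
s=grab_frame('scene');save(s,'s27')
a=s['img'][165:255,290:410];cv2.imwrite('pics/s27z.png',cv2.cvtColor(cv2.resize(a,None,fx=6,fy=6,interpolation=2),4))
E
```

```text
{'time_s': 26.6833, 'joint_pos': [0.4335, 0.4208, -0.4477, 1.5619, 0.1939, 1.235, -1.0051], 'qvel': [0.0233, -0.0096, 0.0298, 0.0283, 0.0115, 0.006, 0.0015], 'effort': [-0.9819, -46.7844, -4.6482, -25.4895, -0.0871, 0.0171, -0.022], 'tcp_pos': [0.6223, -0.1105, 0.2359], 'eef_rot': [0.9528, 0.303, -0.0161, -0.0027], 'contact_force': [-0.8154, -0.0151, -0.0791], 'moment': [-0.0078, 0.0007, -0.0619], 'width': 0.6002}
```

View pics/w27z.png

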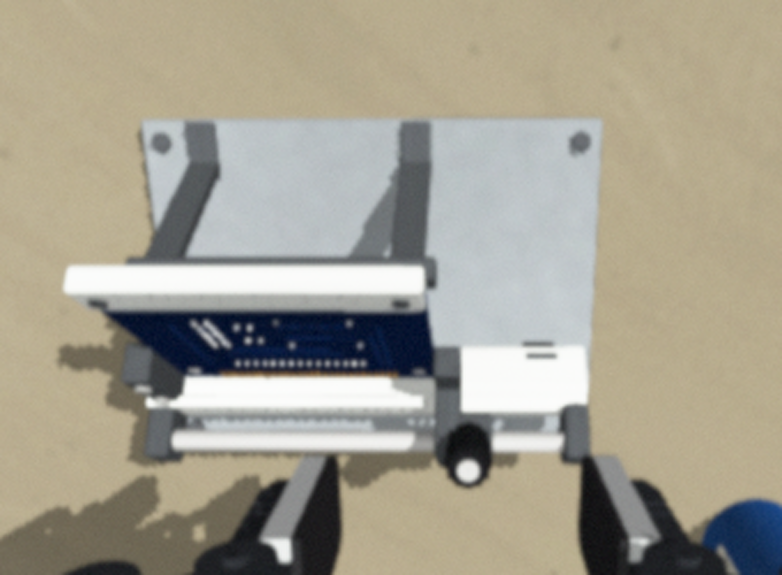

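View pics/s27z.png

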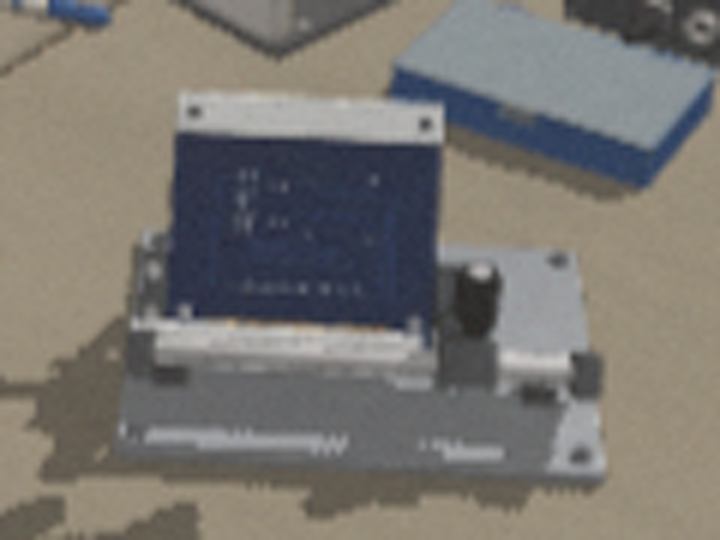

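View pics/s27.png

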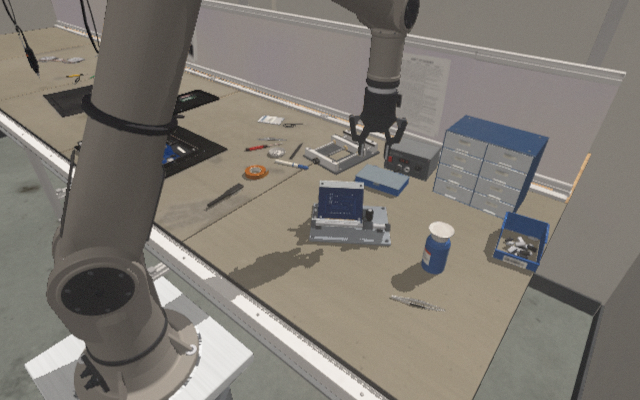

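```bash
python3 - <<'E'
from h import *
print(workorder.job_done()); st()
E
```

```text
the job is handed in; nothing more can be done
None
the job is handed in; nothing more can be done
```

I turned the card over so its solder side faces out and stood it back in the holder. I then slid the jaw shut on it, let go, and handed the job in at about 26.7 s. No verdict came back.

- **Turning the card:** I swung it upright in the seat, gripped its rail, lifted it and turned it half round. My first turn went the wrong way and stopped short of the half turn, with two joints near the end of their range. I turned it back the other way, which cost about 5 s.
- **Placing it:** On the way down the card touched something behind it with about 4 N, probably the back rails, so I shifted it forward a little. I then let it lean back onto the rails.
- **Clamping:** I moved the jaw about 40 mm by its knob. It stopped with the card against the fixed stop, and I pressed with about 16 N before letting go.

**Last checks:** After I let go, the wrist and scene pictures showed:
- The solder side faces out, the contact edge is on the ledge behind the lip, and the rail is up.
- The lean looks the same as at the start, and the card touches both the stop and the jaw.
- The robot is clear of everything. The bottle, tape, tweezers and brush look unmoved.

**Not certain:** I judged the lean and the seating by eye and did not measure them. The network's position for the knob was once clearly wrong (about 40 pixels off), and I did not use it. In the scene picture the rail sloped about 1° more than at the start, but in the wrist picture it was level. I took that as pixel error.

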